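Clamp a manifold block, ports up, for assembly

TASK

Get the aluminium manifold block ready for its fittings: tip it over so that it lies on the fixture's white bed with its three ports upward, and push it home against both the long rail and the end stop. Then swing the clamp arm over it as far as it goes and screw the black knob down clockwise, regripping as needed, until the knob seats on the arm and the pad holds the block. Leave the other things on the bench alone.

Things in the scene. Friction and masses are not known exactly. Their poses are not given: they have to be found in the camera images.
- fixture: blue clamping fixture, fixed, 94 (x) by 212 mm (y). Origin on the table top under the middle of the block's home place; z up, x across the bed to the rail, y along the rail. The white bed's top is z = 16 mm; it spans x -39..+25, y -50..+126 mm. Steel rail: face at x = +25, y -60..+120; steel end stop: face at y = -50, x -40..+20; both 40 mm high. Arm post at x 60, y 0
- block: loose aluminium block, 50 x 50 x 100 mm, 0.6 kg, standing on end on the bed at fixture y 85..97 mm, 8 to 14 mm off the rail, turned up to 5 degrees. Origin: middle of the end it stands on; z along its length; y out of the face with three 20 mm ports, at the start looking away from the end stop. The long edges beside that face have 8 mm bevels at 45 degrees
- block_mid (a point): the middle of the block, 50 mm from either end; axes as the block's. Pushed high on the ported face toward the end stop, the block topples about its lower edge and lies 50 mm high, ports up, some 10 to 25 mm short of the end stop
- home (a point): where the block's middle is when it lies home against the rail and the end stop (fixture frame 0, 0, 41 mm); axes as the fixture's
- clamp_arm (a joint): swing of the clamp arm about its post (rad): 0 = over the home place, pointing to fixture -x, at its stop; grows anticlockwise from above, starts at 1.25 to 1.5, pointing to about fixture -y. Stiff (0.25 N m), stays where left. A bar 22 mm wide, 16 mm high, top at z = 96 mm; hub of 19 mm radius on the post, 110 mm high; sloping head 99 mm from the post's axis
- bar_grip (a point): point on the top face of the arm's bar, 48 mm from the post's axis; x along the bar to the post, z up. Pinch the bar across here, or push it
- clamp_knob (a joint): turn of the knob (rad), from 0 (fully up) to 10 (seated on the arm); grows clockwise seen from above the knob. A stiff screw (0.05 N m) that goes down 9 mm a turn and stays where it is left. Starts between 0 and 1
- knob_grip (a point): on the axis of the fluted black knob (34 mm across, 24 mm high), 17 mm above its lower face; rises and sinks with the knob but does not turn. z up along the screw's axis, which leans 35 degrees from vertical, away from the post (to fixture -x once the arm is over); y level, across the arm. Arm over and knob up: fixture frame x -64, y 0, z 124 mm
- clamp_pad: white round-nosed sprung pad, 12 mm across, at the screw's lower end (spring 4 N per mm, 6 mm travel); it meets the front bevel of a block that is home after about 8 rad of its 10. While the knob is up it passes 3 to 5 mm above the lying block. Body origin 14 mm above the centre of its nose
- adapter_brass: brass thread adapter, 27 mm across, 42 mm high, a bystander
- adapter_g12: bright steel thread adapter, 33 mm across, 52 mm high, a bystander
- coupling_nut: knurled steel nut, 36 mm across, 18 mm high, a bystander
- wrench_24: open-end wrench, 205 mm long, lying flat, a bystander
- test_gauge: dial gauge of 65 mm lying on its back, a bystander
- tee_fitting: tube tee, 44 x 64 x 26 mm, a bystander
Not all that is in view belongs to the job. Leave any pink look-alike of the block alone.

How it is judged:
By the outcome, as a careful person would: the job done as asked, in the order asked, and still so for the second after the job is handed in, with the robot touching nothing.
It also fails if it takes over 72 s, if anything falls off the work surface, if the arm or the gripper's body presses on something with over 40 N, if the wrist force passes 120 N, or if a joint passes its speed limit or range.

ROBOT

A 7-joint arm with a two-finger parallel gripper is mounted at the origin on a cart in front of the work surface, level with it; the furniture and walls round the work are solid. World frame = base frame: x ahead of the robot, y to its left, z up, the work surface at z = 0. Lengths are in m, angles in rad, forces in N, time in s.
With the tool pointing down it reaches from about 0.425 to 0.925 m from the base axis. Payload 6.8 kg.
Tool frame: the origin (TCP) lies on the centre line of the jaws, within the pads' length; the fingertips stand 25 mm ahead of it and the grasp point (between the pads) lies 6 mm ahead of it; z points along the fingers, y is the line along which they close (so a half turn about z gives the same grasp; the last joint's range is limited). The gripper opens to 85 mm and grips with 20 to 120 N. Pads are 22 mm wide; open, the fingers measure 114 mm over their backs; the gripper's body (76 mm by 85 mm) begins 54 mm behind the grasp point. The pads swing forward as they close: fully open they stand 13 mm farther back than shut.
Start: joints at [1.099, 0.477, 0.022, 1.555, -0.011, 1.109, -0.083], TCP at [0.24, -0.631, 0.256] pointing down, gripper open.
Joint ranges: [-2.96, 2.96], [-0.34, 2.1], [-1.41, 1.46], [0.24, 2.44], [-1.37, 4.51], [0.17, 1.92], [-2.96, 2.96]. Speed limits (rad/s): [2.39, 2.39, 3.14, 3.14, 3.14, 3.14, 3.14].

INTERFACE

Orientations are given as a rotation vector (axis times angle).
In Python, from bench import status, imaging, workorder gives the robot as it stands.
- The arm moves only by the tool send_rows, never from a script. Its argument "steps" is a list of rows, each an object of numbers: "dx", "dy", "dz": the shift along the tool's x, y, z in cm; "yaw": the turn about the tool's z in degrees; "gripper": the opening, from 0 (shut) to 1 (fully open). A call has 1 to 5 rows; each row is the pose to reach, as a shift and turn from the pose commanded when the call began, along the tool's axes at that moment; what a row does not reach only later rows make up. A row lasts 1/8 s, in which the tool goes at most 62.5 mm and 10.7 degrees, less where a joint would pass 70% of its speed; a pose out of reach is approached as far as the arm can. A call with a gripper value outside its range is refused whole. The fingers move at their own pace and stop on an object; "force" is the grip in N (left out, the last holds). Time passes only in rows, so rows that repeat a pose let the fingers close. It gives the time, the measured TCP pose, the force, the opening and the grip force at its end, in the units of the state.
- status.get_obs(): the state, without advancing time (a new reading comes with each control period).
- imaging.grab_frame(name): name is "scene" or "top" or "wrist"; returns a dict with "color" (420x560x3 uint8, red, green, blue), "depth" (420x560 float32, m along the optical axis (not along the pixel's ray), 0 where there is no reading), "K" (3x3 intrinsics, pixels), "R" (3x3) and "t" (3): a world point X has camera coordinates R X + t. Camera axes: x right, y down, z forward; pixel columns grow to the right and rows downward; lengths in m; the calibration is good to about 2 mm. A picture is of the moment at which its call begins.
- workorder.hand_in(): hands the job in; it is judged then, once.
The state is a dict: "clock": time; "joints": joint angles; "qvel": joint speeds; "tau": joint torques, N m; "tcp_pos": TCP position; "orientation": TCP orientation; "contact_force": force on the tool from outside, world axes, zero at the start; "moment": the same for the moment, N m; "grip_width": finger opening in m; "gripper_force": force on a finger pad.
Only numpy, scipy, OpenCV 4.12 (cv2) and the standard library are available. Lean on these libraries where they do the work, as an engineer would, in place of code of your own. Each camera call takes 0.05 s, during which the arm holds its last target. There are 200 camera calls.

## Working session

There is one attempt and no reset: what is moved stays moved. The work goes in short steps, Python scripts to look and compute and a tool call to move; the robot and the scene stay as the last step left them, time stands still between calls to the robot, and variables do not carry over. Pictures are saved under pics/ and viewed, at most 10 in all, crops included, and the job is handed in when it is done.

Besides the shell and the picture viewer there is one more tool, called after "Call:" by a JSON object that holds its "api" and its "payload". send_rows: Moves the arm, as the interface text tells. Its arguments: {"type":"object","properties":{"steps":{"type":"array"},"force":{"type":"number"}},"required":["steps"]}

```bash
mkdir -p pics; python3 - <<'E'
from bench import status, imaging
import cv2,numpy as np,pickle
d={}
for n in("scene","top"):
    f=imaging.grab_frame(n); d[n]=f
    print(n,f["K"].tolist(),f["R"].round(3).tolist(),f["t"].round(3).tolist(), (-f["R"].T@f["t"]).round(3))
pickle.dump(d,open("f0.pkl","wb"))
cv2.imwrite("pics/a.png",np.hstack([cv2.resize(d[n]["color"][...,::-1],(400,300)) for n in d]))
cv2.imwrite("pics/top0.png",d["top"]["color"][...,::-1])
cv2.imwrite("pics/scene0.png",d["scene"]["color"][...,::-1])
print(status.get_obs())
E
```

```text
scene [[478.55789503790203, 0.0, 286.0199870878444], [0.0, 478.55789503790203, 210.94077051507543], [0.0, 0.0, 1.0]] [[-0.776, -0.63, -0.003], [-0.481, 0.595, -0.644], [0.407, -0.498, -0.765]] [0.387, 0.297, 0.835] [0.103 0.483 0.831]
top [[472.30536712294, 0.0, 282.83227435044944], [0.0, 472.30536712294, 205.94458793973408], [0.0, 0.0, 1.0]] [[-0.025, -1.0, -0.006], [-0.994, 0.025, -0.104], [0.104, 0.004, -0.995]] [0.019, 0.533, 1.189] [4.070e-01 1.000e-03 1.238e+00]
{'clock': 0.1, 'joints': array([ 1.09885876,  0.47775015,  0.02233383,  1.55633825, -0.01146295,
        1.10927448, -0.08310854]), 'qvel': array([ 0.00018827, -0.00151361,  0.00023874, -0.00364943,  0.00028459,
       -0.00115517,  0.00064815]), 'tau': array([ 3.54662247e-03, -5.97763717e+01,  1.61304016e+00, -2.81956315e+01,
        1.27346430e-02,  5.02615847e-03, -1.42958498e-05]), 'tcp_pos': array([ 0.24002619, -0.63036914,  0.25540684]), 'orientation': array([-3.08818566e+00, -5.68137065e-01,  6.94758703e-04]), 'contact_force': array([ 0.67616625, -0.05734718,  0.92744918]), 'moment': array([ 0.03863395, -0.01802329,  0.01661468]), 'gripper_force': 0.0, 'grip_width': 0.0859503505185197}
```

View pics/top0.png

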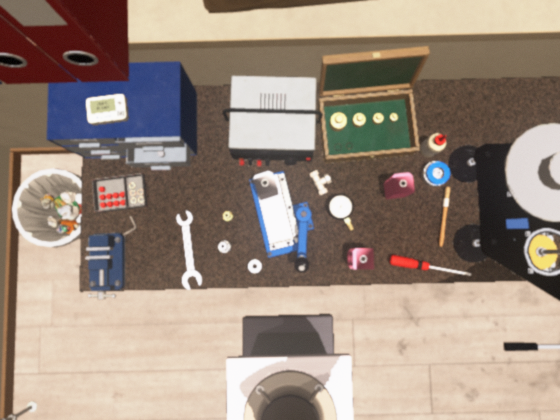

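View pics/scene0.png

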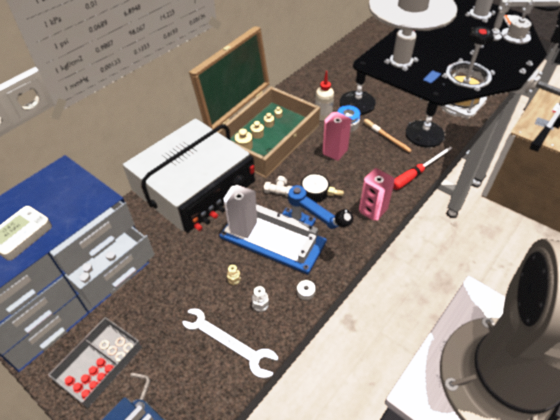

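The top view shows the fixture at about (277,212), with the block standing at (265,185) and the clamp arm's post at (305,213). The knob is at (302,268). In the scene view the grey block is at (240,212).

Possible confusions for the block:
- **Grey block on the bed:** top (265,185). This is the one I want.
- **Pink blocks:** top (400,185) and (360,259). These are look-alikes to leave alone.

Other black round things that could be taken for the knob are the gauge at (340,206) and the stand feet at (470,162).

```bash
cat > h.py <<'E'
import numpy as np,cv2,pickle
def cloud(f):
    v,u=np.mgrid[:420,:560]; z=f["depth"]; K=f["K"]
    P=np.stack([(u-K[0,2])/K[0,0]*z,(v-K[1,2])/K[1,1]*z,z],-1)
    return (P-f["t"])@f["R"]
def ray(f,u,v,z):
    d=f["R"].T@np.linalg.inv(f["K"])@np.array([u,v,1.]); c=-f["R"].T@f["t"]
    return c+d*(z-c[2])/d[2]
def proj(f,X):
    p=f["K"]@(f["R"]@np.asarray(X)+f["t"]); return p[:2]/p[2]
E
python3 - <<'E'
from h import *
d=pickle.load(open("f0.pkl","rb"))
f=d["top"]; P=cloud(f); hsv=cv2.cvtColor(f["color"],cv2.COLOR_RGB2HSV)
roi=np.zeros((420,560),bool); roi[160:285,240:325]=1
print("table z",np.median(P[220:240,215:225,2]))
for name,m in {"blue":(hsv[...,0]>95)&(hsv[...,0]<125)&(hsv[...,1]>130)&(hsv[...,2]>60),
  "white":(hsv[...,1]<50)&(hsv[...,2]>200),}.items():
  for lo,hi in((.005,.03),(.03,.05),(.05,.075),(.075,.14)):
    mm=m&roi&(P[...,2]>lo)&(P[...,2]<hi)
    q=P[mm]
    if len(q)>8:
      r=cv2.minAreaRect(q[:,:2].astype(np.float32)*1000); print(name,lo,len(q),np.median(q[:,2]).round(4),np.round(r[0],1),np.round(r[1],1),round(r[2],1))
m=roi&(P[...,2]>.105)&(P[...,2]<.125);q=P[m];r=cv2.minAreaRect(q[:,:2].astype(np.float32)*1000);print("blocktop",len(q),np.median(q[:,2]),r)
def crop(f,x,y,w,h,s): return cv2.resize(f["color"][y:y+h,x:x+w,::-1],None,fx=s,fy=s,interpolation=cv2.INTER_CUBIC)
a=crop(f,235,160,95,120,5);b=crop(d["scene"],210,170,155,110,2)
c=np.zeros((600,800,3),np.uint8);c[:600,:475]=a;c[:220,480:790]=b
Z=np.clip(P[160:280,235:330,2]/.14*255,0,255).astype(np.uint8);Z=cv2.applyColorMap(cv2.resize(Z,None,fx=3,fy=3,interpolation=0),2);c[230:590,480:765]=Z
cv2.imwrite("pics/crop.png",c)
E
```

```text
table z 0.00021498046174688956
blue 0.005 359 0.0143 [513.8   4.4] [195.5 131.2] 12.6
blue 0.075 395 0.0981 [467.7 -42.1] [ 34.  113.1] 88.1
white 0.005 1551 0.017 [507.4  19.9] [139.6 311.1] 57.5
white 0.03 461 0.0403 [508.5  -3.1] [126.9 190.6] 64.2
white 0.075 190 0.1169 [494.9   1.3] [250.4  44.1] 25.4
blocktop 545 0.11642380469133964 ((499.48895263671875, -13.047470092773438), (257.1938171386719, 93.24567413330078), 25.511274337768555)
```

View pics/crop.png

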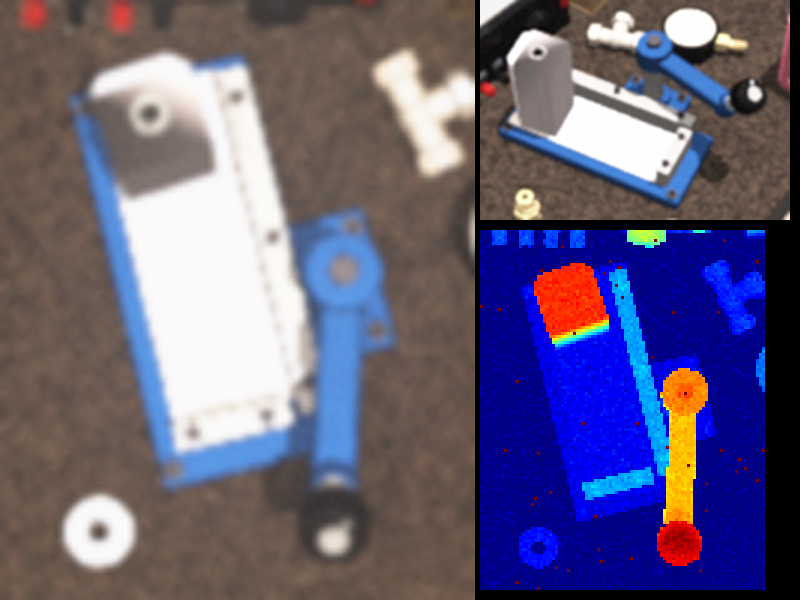

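The close crop confirms the choice: the grey block with bevelled corners and an end-hole stands on the white bed at crop (150,125). The rail is on the image right and the end stop at the lower end. The hub is at (343,268) and the knob at (333,520).

```bash
python3 - <<'E'
from h import *
d=pickle.load(open("f0.pkl","rb"))
f=d["top"]; P=cloud(f)
roi=np.zeros((420,560),bool); roi[160:285,240:325]=1
def comps(lo,hi,n=25):
    m=(roi&(P[...,2]>lo)&(P[...,2]<hi)).astype(np.uint8)
    k,l,s,_=cv2.connectedComponentsWithStats(m,connectivity=4)
    for i in range(1,k):
        if s[i,4]>n: 
            q=P[l==i]; r=cv2.minAreaRect(q[:,:2].astype(np.float32)*1000)
            yield q,r,s[i]
for nm,lo,hi in(("rails",.034,.046),("bar",.088,.102),("hub",.104,.1135),("knob",.120,.16),("blk",.1135,.120)):
    for q,r,s in comps(lo,hi):
        c=q.mean(0); w,V=np.linalg.eigh(np.cov(q[:,:2].T)); ax=V[:,1]
        print(nm,s,"mean",c.round(4),"rect",np.round(r[0],1),np.round(r[1],1),round(r[2],1),"axis deg",np.degrees(np.arctan2(ax[1],ax[0])).round(2),"zmed",np.median(q[:,2]).round(4), q[:,2].max().round(4))
        if nm=="hub":print(cv2.minEnclosingCircle(q[:,:2].astype(np.float32)*1000))
m=(P[...,2]>.01)&roi&(P[...,2]<.02); print("bedz",np.median(P[m][:,2]))
E
```

```text
rails [278 173  20  69 382] mean [ 0.5325 -0.0085  0.0404] rect [530.1  -9.3] [179.   14.4] 12.5 axis deg -167.92 zmed 0.0401 0.0459
rails [269 239  24  11 128] mean [0.4359 0.0129 0.0407] rect [435.9  13.2] [14.1 59.5] 11.8 axis deg 101.77 zmed 0.0409 0.0458
bar [296 220  11  38 315] mean [ 0.447  -0.0382  0.0962] rect [445.9 -38.4] [22.5 89.6] 85.1 axis deg 175.4 zmed 0.0963 0.1018
hub [298 206  12  15  74] mean [ 0.5074 -0.0428  0.107 ] rect [506.  -41.5] [26.1 33.4] 71.8 axis deg 167.78 zmed 0.1067 0.1123
((506.7080078125, -43.09379577636719), 18.001466751098633)
knob [294 257  15  15 176] mean [ 0.3857 -0.0341  0.1294] rect [385.7 -34.3] [32.9 32.7] 87.6 axis deg -142.63 zmed 0.1293 0.1392
blk [253 171  25  24 366] mean [0.5825 0.0487 0.1167] rect [583.1  48.3] [50.3 49.4] 17.1 axis deg -177.83 zmed 0.1167 0.1199
bedz 0.015800306872060466
```

```bash
cat >> h.py <<'E'
O=np.array([.494,.0155]); A=np.radians(12.0)
EX=np.array([np.sin(A),-np.cos(A)]); EY=np.array([np.cos(A),np.sin(A)])
def w2f(p): p=np.asarray(p,float)[...,:2]-O; return np.stack([p@EX,p@EY],-1)
def f2w(x,y): return O+x*EX+y*EY
from scipy.spatial.transform import Rotation
def tool(s=None):
    from bench import status
    s=s or status.get_obs(); R=Rotation.from_rotvec(s["orientation"]).as_matrix()
    return s,R,np.degrees(np.arctan2(R[1,0],R[0,0]))
def go(xy,z,th):
    "shift (cm, tool axes) and yaw (deg) to a world target with tool x at world angle th"
    s,R,t=tool(); d=R.T@(np.array([*xy,z])-s["tcp_pos"])*100
    return d.round(2),round((t-th+180)%360-180,1)
E
python3 - <<'E'
from h import *
d=pickle.load(open("f0.pkl","rb"));P=np.concatenate([cloud(d[n]).reshape(-1,3) for n in d])
print("block f",w2f([.5831,.0483]))
b=np.array([.5831,.0483]);u=np.array([np.cos(np.radians(17)),np.sin(np.radians(17))]);v=np.array([-u[1],u[0]])
q=P[:,:2]-b; a=q@u;c=q@v
for lo in np.arange(.02,.16,.01):
    m=(a>lo)&(a<lo+.01)&(abs(c)<.06)
    print(round(lo,2),np.percentile(P[m,2],[50,98]).round(3) if m.sum() else None, end=" ")
print(go(f2w(0,0)*0+b+u*.06,.30,17.))
E
```

```text
block f [-0.01355831  0.09397245]
0.02 [0.016 0.119] 0.03 [0.014 0.76 ] 0.04 [0.751 0.762] 0.05 [0.755 0.762] 0.06 [0.753 0.774] 0.07 [0.76  0.785] 0.08 [0.1   0.786] 0.09 [0.097 0.762] 0.1 [0.098 0.762] 0.11 [0.097 0.762] 0.12 [0.096 0.101] 0.13 [0.096 0.1  ] 0.14 [0.096 0.101] 0.15 [0.096 0.114] 0.16 [0.097 0.133] (array([ 62.2 , -50.82,  -4.39]), np.float64(3.8))
```

Call:
{"api": "send_rows", "payload": {"steps": [{"dx": 5,"dy": -4,"yaw": 3.8,"gripper": 0},{"dx": 10,"dy": -8,"yaw": 3.8,"gripper": 0},{"dx": 15,"dy": -12,"yaw": 3.8,"gripper": 0},{"dx": 20,"dy": -16,"yaw": 3.8,"gripper": 0},{"dx": 24,"dy": -19,"yaw": 3.8,"gripper": 0}], "force": 40}}

```text
validation failed for argument at $.st...
```

Call:
{"api": "send_rows", "payload": {"steps": [{"dx": 5,"dy": -4},{"dx": 10,"dy": -8},{"dx": 15,"dy": -12},{"dx": 20,"dy": -16},{"dx": 24,"dy": -19}]}}

```text
validation failed for argument at $.st...
```

```bash
python3 - <<'E'
from h import *
b=np.array([.5831,.0483]);u=np.array([np.cos(np.radians(17)),np.sin(np.radians(17))])
s,R,t=tool();print(s["clock"],s["tcp_pos"],t,s["joints"].round(2),s["grip_width"])
print(go(b+u*.055,.12,17.))
E
```

```text
0.1 [ 0.24002619 -0.63036914  0.25540684] 20.84842626746165 [ 1.1   0.48  0.02  1.56 -0.01  1.11 -0.08] 0.0859503505185197
(array([ 61.7 , -50.82,  13.61]), np.float64(3.8))
```

Call:
{"api": "send_rows", "payload": {"steps": [{"dx": 5,"dy": -4,"dz": 0,"yaw": 3.8,"gripper": 0},{"dx": 10,"dy": -8,"dz": 0,"yaw": 3.8,"gripper": 0},{"dx": 15,"dy": -12,"dz": 0,"yaw": 3.8,"gripper": 0},{"dx": 20,"dy": -16,"dz": 0,"yaw": 3.8,"gripper": 0},{"dx": 24,"dy": -19,"dz": 0,"yaw": 3.8,"gripper": 0}], "force": 40}}

```text
clock: 0.72
tcp_pos: [0.3976, -0.3655, 0.2561]
orientation: [-3.106, -0.467, 0.0]
contact_force: [1.3, -0.7, 0.1]
grip_width: 0.0001
gripper_force: 0.0
```

Call:
{"api": "send_rows", "payload": {"steps": [{"dx": 4.4,"dy": -4.3,"dz": 0,"yaw": 0,"gripper": 0},{"dx": 8.8,"dy": -8.6,"dz": 0,"yaw": 0,"gripper": 0},{"dx": 13.2,"dy": -12.9,"dz": 0,"yaw": 0,"gripper": 0},{"dx": 17.6,"dy": -17.2,"dz": 0,"yaw": 0,"gripper": 0},{"dx": 22,"dy": -21.4,"dz": 0,"yaw": 0,"gripper": 0}]}}

```text
clock: 1.35
tcp_pos: [0.5449, -0.097, 0.2562]
orientation: [3.107, 0.465, -0.0]
contact_force: [1.3, -0.1, 0.5]
grip_width: 0.0001
gripper_force: 0.0
```

Call:
{"api": "send_rows", "payload": {"steps": [{"dx": 4.4,"dy": -4.3,"dz": 0,"yaw": 0,"gripper": 0},{"dx": 8.8,"dy": -8.6,"dz": 0,"yaw": 0,"gripper": 0},{"dx": 13.2,"dy": -12.6,"dz": 0,"yaw": 0,"gripper": 0},{"dx": 13.2,"dy": -12.6,"dz": 0,"yaw": 0,"gripper": 0}]}}

```text
clock: 1.85
tcp_pos: [0.6344, 0.067, 0.2556]
orientation: [-3.101, -0.478, -0.0]
contact_force: [-0.1, -1.1, 0.5]
grip_width: -0.0001
gripper_force: 0.0
```

```bash
python3 - <<'E'
from h import *
from bench import imaging
b=np.array([.5831,.0483]);u=np.array([np.cos(np.radians(17)),np.sin(np.radians(17))])
s,R,t=tool();print(s["clock"],s["tcp_pos"],t,s["joints"].round(2),s["grip_width"])
print(go(b+u*.055,.12,17.))
f=imaging.grab_frame("top");P=cloud(f);q=P[...,:2]-b;v=np.array([-u[1],u[0]])
print((P[205:220,270:280,2]).mean())
f=imaging.grab_frame("wrist");cv2.imwrite("pics/w1.png",f["color"][...,::-1])
E
```

```text
1.85 [0.63444373 0.06701313 0.25560661] 17.517000649955012 [ 0.02  0.44 -0.3   1.63  0.14  1.09 -1.58] -0.00011880462099420626
(array([ 0.03,  0.34, 13.56]), np.float64(0.5))
0.7028740792264165
```

View pics/w1.png

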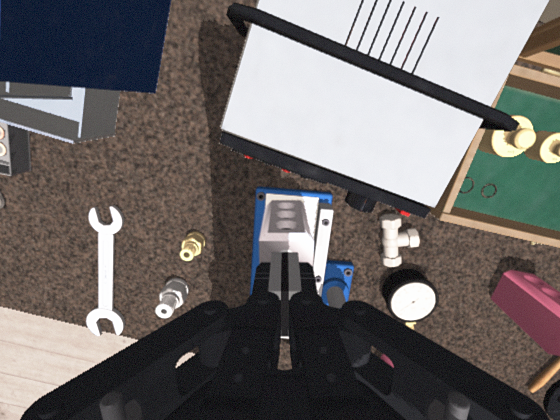

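The wrist view shows the three ports on the block's far face at (285,210) and the fingers above the gap behind it. The instrument's front edge is at about (300,165). I'll descend into that gap.

Call:
{"api": "send_rows", "payload": {"steps": [{"dx": 0,"dy": 0.3,"dz": 5,"yaw": 0.5,"gripper": 0},{"dx": 0,"dy": 0.3,"dz": 10,"yaw": 0.5,"gripper": 0},{"dx": 0,"dy": 0.3,"dz": 13.6,"yaw": 0.5,"gripper": 0},{"dx": 0,"dy": 0.3,"dz": 13.6,"yaw": 0.5,"gripper": 0}]}}

```text
clock: 2.45
tcp_pos: [0.632, 0.0547, 0.1175]
orientation: [3.108, 0.448, -0.011]
contact_force: [-0.2, -0.3, -0.1]
grip_width: 0.0003
gripper_force: 0.0
```

Call:
{"api": "send_rows", "payload": {"steps": [{"dx": -1,"dy": 0,"dz": 0,"yaw": 0,"gripper": 0},{"dx": -2,"dy": 0,"dz": 0,"yaw": 0,"gripper": 0},{"dx": -3,"dy": 0,"dz": 0,"yaw": 0,"gripper": 0},{"dx": -4,"dy": 0,"dz": 0,"yaw": 0,"gripper": 0}]}}

```text
clock: 2.95
tcp_pos: [0.5965, 0.0461, 0.1216]
orientation: [3.109, 0.452, 0.004]
contact_force: [1.4, 0.8, 2.8]
grip_width: 0.0001
gripper_force: 1.0
```

```bash
python3 - <<'E'
from h import *
from bench import imaging
b=np.array([.5831,.0483]);u=np.array([np.cos(np.radians(17)),np.sin(np.radians(17))])
s,R,t=tool();print(s["clock"],s["tcp_pos"],t,(s["tcp_pos"][:2]-b)@u,s["contact_force"])
f=imaging.grab_frame("scene");cv2.imwrite("pics/s1.png",cv2.resize(f["color"][120:300,150:400,::-1],None,fx=3,fy=3))
E
```

```text
2.95 [0.59653564 0.04605566 0.12164406] 16.543257153253666 0.012192383008171617 [1.44785477 0.81070945 2.77619948]
```

View pics/s1.png

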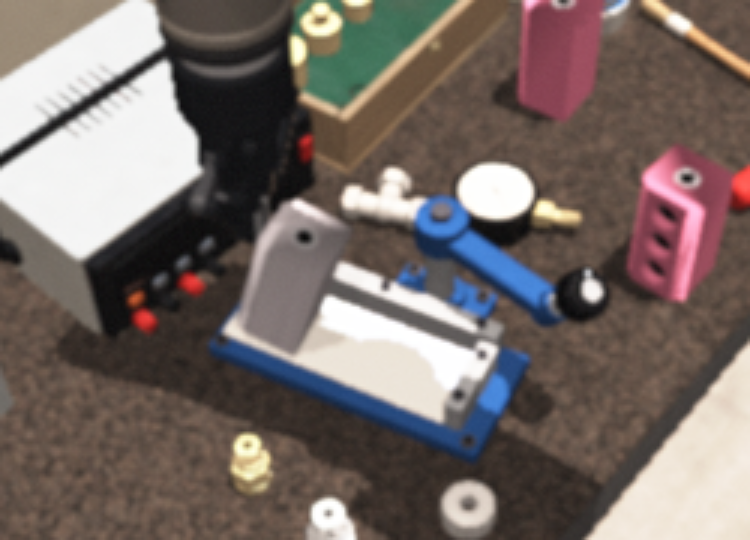

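The block is tilting toward the end stop as planned (scene crop (290,270)). I'll keep pushing.

Call:
{"api": "send_rows", "payload": {"steps": [{"dx": -0.7,"dy": 0,"dz": 0,"yaw": 0,"gripper": 0},{"dx": -1.4,"dy": 0,"dz": 0,"yaw": 0,"gripper": 0},{"dx": -2.1,"dy": 0,"dz": 0,"yaw": 0,"gripper": 0},{"dx": -2.8,"dy": 0,"dz": 0,"yaw": 0,"gripper": 0},{"dx": -3.2,"dy": 0,"dz": 0,"yaw": 0,"gripper": 0}]}}

```text
clock: 3.62
tcp_pos: [0.565, 0.0368, 0.1202]
orientation: [3.109, 0.452, -0.001]
contact_force: [0.7, -0.2, -0.3]
grip_width: 0.0
gripper_force: 0.0
```

Call:
{"api": "send_rows", "payload": {"steps": [{"dx": 0,"dy": 0,"dz": 0,"yaw": 0,"gripper": 0},{"dx": 0,"dy": 0,"dz": 0,"yaw": 0,"gripper": 0}]}}

```text
clock: 3.88
tcp_pos: [0.5659, 0.0371, 0.1204]
orientation: [-3.109, -0.452, -0.0]
contact_force: [-0.1, -0.5, -0.1]
grip_width: -0.0001
gripper_force: 0.0
```

```bash
cat >> h.py <<'E'
def lying(f):
    P=cloud(f); q=w2f(P); z=P[...,2]
    m=(z>.060)&(z<.0715)&(abs(q[...,0]+.01)<.06)&(q[...,1]>-.07)&(q[...,1]<.13)
    k,l,s,_=cv2.connectedComponentsWithStats(m.astype(np.uint8),connectivity=4)
    i=1+np.argmax(s[1:,4]); p=q[l==i]; r=cv2.minAreaRect((p*1000).astype(np.float32))
    return s[i,4],np.median(z[l==i]).round(4),np.round(r[0],1),np.round(r[1],1),round(r[2],1),p.min(0).round(4),p.max(0).round(4)
E
python3 - <<'E'
from h import *
from bench import imaging
s,R,t=tool();print(s["clock"],s["tcp_pos"],t,w2f(s["tcp_pos"]),s["contact_force"])
f=imaging.grab_frame("scene");print(lying(f))
g=imaging.grab_frame("top");print(lying(g))
cv2.imwrite("pics/s2.png",np.hstack([cv2.resize(f["color"][120:300,170:370,::-1],None,fx=2,fy=2),cv2.resize(g["color"][150:290,230:330,::-1],(257,360))]))
E
```

```text
3.875 [0.56586254 0.03705887 0.12036588] 16.543269645525825 [-0.00614669  0.07477451] [-0.1074132  -0.50872627 -0.1137311 ]
(np.int32(766), np.float64(0.0655), array([-4.8, 16.5]), array([ 49.1, 100.9]), 5.8, array([-0.0315, -0.0351]), array([0.0228, 0.0678]))Traceback (most recent call last):
  File "<stdin>", line 5, in <module>
  File "h.py", line 28, in lying
    i=1+np.argmax(s[1:,4]); p=q[l==i]; r=cv2.minAreaRect((p*1000).astype(np.float32))
        ~~~~~~~~~^^^^^^^^^
    return _wrapfunc(a, 'argmax', axis=axis, out=out, **kwds)
    return bound(*args, **kwds)
ValueError: attempt to get argmax of an empty sequence
```

Call:
{"api": "send_rows", "payload": {"steps": [{"dx": -1.7,"dy": -3.4,"dz": 0,"yaw": 4.5,"gripper": 0},{"dx": -3.5,"dy": -6.7,"dz": 0,"yaw": 4.5,"gripper": 0},{"dx": -3.5,"dy": -6.7,"dz": 4,"yaw": 4.5,"gripper": 0},{"dx": -3.5,"dy": -6.7,"dz": 7,"yaw": 4.5,"gripper": 0},{"dx": -3.5,"dy": -6.7,"dz": 7,"yaw": 4.5,"gripper": 0}]}}

```text
clock: 4.6
tcp_pos: [0.5115, 0.0911, 0.0487]
orientation: [3.124, 0.33, -0.007]
contact_force: [0.8, -0.6, -0.2]
grip_width: 0.0001
gripper_force: 0.0
```

```bash
python3 - <<'E'
from h import *
from bench import imaging
s,R,t=tool();print(s["clock"],s["tcp_pos"],t,w2f(s["tcp_pos"]),s["contact_force"])
for n in("scene","top"):
  try: print(lying(imaging.grab_frame(n)))
  except Exception as e: print(n,e)
E
```

```text
4.6 [0.51152837 0.09105577 0.04865271] 12.06815267509725 [-0.07026034  0.03285427] [ 0.76459454 -0.57600295 -0.1733131 ]
(np.int32(502), np.float64(0.0655), array([-3.5, -0.2]), array([49.9, 68. ]), 5.5, array([-0.0295, -0.0352]), array([0.0231, 0.0353]))
(np.int32(319), np.float64(0.0655), array([ 0.7, 19. ]), array([ 34.1, 100. ]), 6.5, array([-0.0212, -0.0302]), array([0.0196, 0.069 ]))
```

Call:
{"api": "send_rows", "payload": {"steps": [{"dx": 0,"dy": 1.0,"dz": 0,"yaw": 0,"gripper": 0},{"dx": 0,"dy": 1.6,"dz": 0,"yaw": 0,"gripper": 0},{"dx": 0,"dy": 2.0,"dz": 0,"yaw": 0,"gripper": 0},{"dx": 0,"dy": 2.3,"dz": 0,"yaw": 0,"gripper": 0},{"dx": 0,"dy": 2.6,"dz": 0,"yaw": 0,"gripper": 0}]}}

```text
clock: 5.32
tcp_pos: [0.5187, 0.0669, 0.0506]
orientation: [-3.123, -0.331, -0.002]
contact_force: [-0.2, 5.0, 0.4]
grip_width: -0.0001
gripper_force: 2.0
```

Call:
{"api": "send_rows", "payload": {"steps": [{"dx": 0,"dy": 0.15,"dz": 0,"yaw": 0,"gripper": 0},{"dx": 0,"dy": 0.3,"dz": 0,"yaw": 0,"gripper": 0},{"dx": 0,"dy": 0.3,"dz": 0,"yaw": 0,"gripper": 0}]}}

```text
clock: 5.7
tcp_pos: [0.5196, 0.0634, 0.0505]
orientation: [-3.124, -0.33, -0.002]
contact_force: [2.6, 5.1, 1.2]
grip_width: 0.0001
gripper_force: 2.0
```

```bash
python3 - <<'E'
from h import *
from bench import imaging
s,R,t=tool();print(s["clock"],s["tcp_pos"],t,w2f(s["tcp_pos"]),s["contact_force"])
for n in("scene","top"):
  try: print(lying(imaging.grab_frame(n)))
  except Exception as e: print(n,e)
E
```

```text
5.7 [0.51961919 0.06336936 0.05050477] 12.066825837110004 [-0.04149677  0.03501195] [2.56325893 5.1414795  1.21748562]
(np.int32(471), np.float64(0.0656), array([-0.8, -2.8]), array([49.5, 64.4]), 3.5, array([-0.0272, -0.0354]), array([0.0252, 0.0304]))
(np.int32(2), np.float64(0.0633), array([16.8, 60. ]), array([2.2, 0. ]), -104.3, array([0.0165, 0.059 ]), array([0.0171, 0.0611]))
```

Call:
{"api": "send_rows", "payload": {"steps": [{"dx": 0,"dy": 0.15,"dz": 0,"yaw": 0,"gripper": 0},{"dx": 0,"dy": 0.3,"dz": 0,"yaw": 0,"gripper": 0},{"dx": 0,"dy": 0.3,"dz": 0,"yaw": 0,"gripper": 0}]}}

```text
clock: 6.18
tcp_pos: [0.5201, 0.0603, 0.0505]
orientation: [-3.124, -0.33, -0.002]
contact_force: [1.1, 4.0, 2.5]
grip_width: 0.0002
gripper_force: 2.1
```

Call:
{"api": "send_rows", "payload": {"steps": [{"dx": 0,"dy": 0.1,"dz": 0,"yaw": 0,"gripper": 0},{"dx": 0,"dy": 0.2,"dz": 0,"yaw": 0,"gripper": 0},{"dx": 0,"dy": 0.2,"dz": 0,"yaw": 0,"gripper": 0}]}}

```text
clock: 6.55
tcp_pos: [0.5203, 0.0598, 0.0505]
orientation: [-3.122, -0.332, -0.002]
contact_force: [1.0, 8.7, 1.9]
grip_width: -0.0005
gripper_force: 4.0
```

```bash
python3 - <<'E'
from h import *
from bench import imaging
s,R,t=tool();print(s["clock"],s["tcp_pos"],t,w2f(s["tcp_pos"]),s["contact_force"])
for n in("scene",):
  try: print(lying(imaging.grab_frame(n)))
  except Exception as e: print(n,e)
E
```

```text
6.55 [0.52029278 0.05980454 0.05052774] 12.127766450355033 [-0.0378698   0.03492965] [1.02315628 8.67233288 1.85696078]
(np.int32(494), np.float64(0.0654), array([ 1.5, -3.4]), array([51.1, 65.4]), 2.8, array([-0.0253, -0.0358]), array([0.0266, 0.0302]))
```

Call:
{"api": "send_rows", "payload": {"steps": [{"dx": 0,"dy": -2.5,"dz": 0,"yaw": 0,"gripper": 0},{"dx": 3,"dy": -2.5,"dz": 0,"yaw": 0,"gripper": 0},{"dx": 6.2,"dy": -2.5,"dz": 0,"yaw": 0,"gripper": 0},{"dx": 6.2,"dy": 1.5,"dz": 0,"yaw": 0,"gripper": 0},{"dx": 6.2,"dy": 3.9,"dz": 0,"yaw": 0,"gripper": 0}]}}

```text
clock: 7.22
tcp_pos: [0.5882, 0.029, 0.0495]
orientation: [3.122, 0.325, -0.005]
contact_force: [-0.1, 0.4, -0.3]
grip_width: 0.0001
gripper_force: 0.0
```

Call:
{"api": "send_rows", "payload": {"steps": [{"dx": 0,"dy": 0,"dz": 0,"yaw": 0,"gripper": 0},{"dx": -0.6,"dy": 0,"dz": 0,"yaw": 0,"gripper": 0},{"dx": -1.2,"dy": 0,"dz": 0,"yaw": 0,"gripper": 0},{"dx": -1.7,"dy": 0,"dz": 0,"yaw": 0,"gripper": 0},{"dx": -2.1,"dy": 0,"dz": 0,"yaw": 0,"gripper": 0}]}}

```text
clock: 7.85
tcp_pos: [0.5688, 0.0291, 0.0506]
orientation: [-3.124, -0.331, -0.003]
contact_force: [3.3, 1.9, -0.7]
grip_width: -0.0001
gripper_force: 0.0
```

Call:
{"api": "send_rows", "payload": {"steps": [{"dx": -0.4,"dy": 0,"dz": 0,"yaw": 0,"gripper": 0},{"dx": -0.8,"dy": 0,"dz": 0,"yaw": 0,"gripper": 0},{"dx": -1.0,"dy": 0,"dz": 0,"yaw": 0,"gripper": 0}]}}

```text
clock: 8.22
tcp_pos: [0.5593, 0.0269, 0.0508]
orientation: [-3.124, -0.33, -0.003]
contact_force: [4.9, 2.5, -0.3]
grip_width: 0.0001
gripper_force: 0.0
```

```bash
python3 - <<'E'
from h import *
from bench import imaging
s,R,t=tool();print(s["clock"],s["tcp_pos"],t,w2f(s["tcp_pos"]),s["contact_force"])
for n in("scene",):
  try: print(lying(imaging.grab_frame(n)))
  except Exception as e: print(n,e)
E
```

```text
8.225 [0.55929719 0.0268957  0.05075824] 12.058070056475195 [0.00242938 0.06623959] [ 4.88290408  2.47104303 -0.27198379]
(np.int32(775), np.float64(0.0655), array([1.2, 5.5]), array([ 49.6, 103. ]), 0.7, array([-0.0237, -0.0461]), array([0.0266, 0.0571]))
```

Call:
{"api": "send_rows", "payload": {"steps": [{"dx": -0.3,"dy": 0,"dz": 0,"yaw": 0,"gripper": 0},{"dx": -0.5,"dy": 0,"dz": 0,"yaw": 0,"gripper": 0},{"dx": -0.6,"dy": 0,"dz": 0,"yaw": 0,"gripper": 0},{"dx": -0.7,"dy": 0,"dz": 0,"yaw": 0,"gripper": 0},{"dx": -0.7,"dy": 0,"dz": 0,"yaw": 0,"gripper": 0}]}}

```text
clock: 8.9
tcp_pos: [0.5531, 0.0255, 0.0508]
orientation: [-3.124, -0.33, -0.005]
contact_force: [5.5, 3.3, -1.5]
grip_width: 0.0001
gripper_force: 0.0
```

```bash
python3 - <<'E'
from h import *
from bench import imaging
s,R,t=tool();print(s["clock"],s["tcp_pos"],t,w2f(s["tcp_pos"]),s["contact_force"])
for n in("scene",):
  try: print(lying(imaging.grab_frame(n)))
  except Exception as e: print(n,e)
E
```

```text
8.9 [0.55311183 0.02547852 0.05080474] 12.058249830126154 [0.00252958 0.05989474] [ 5.51785798  3.31935396 -1.53592313]
(np.int32(772), np.float64(0.0655), array([ 1.9, -1.1]), array([ 49.5, 103.2]), 0.8, array([-0.023 , -0.0527]), array([0.027 , 0.0506]))
```

Call:
{"api": "send_rows", "payload": {"steps": [{"dx": -0.2,"dy": 0,"dz": 0,"yaw": 0,"gripper": 0},{"dx": -0.3,"dy": 0,"dz": 0,"yaw": 0,"gripper": 0},{"dx": -0.3,"dy": 0,"dz": 0,"yaw": 0,"gripper": 0}]}}

```text
clock: 9.32
tcp_pos: [0.5528, 0.0254, 0.0518]
orientation: [-3.123, -0.33, -0.013]
contact_force: [11.4, 3.1, -1.3]
grip_width: -0.0001
gripper_force: 0.0
```

Call:
{"api": "send_rows", "payload": {"steps": [{"dx": -0.2,"dy": 0,"dz": 0,"yaw": 0,"gripper": 0},{"dx": -0.3,"dy": 0,"dz": 0,"yaw": 0,"gripper": 0},{"dx": -0.3,"dy": 0,"dz": 0,"yaw": 0,"gripper": 0}]}}

```text
clock: 9.7
tcp_pos: [0.5525, 0.0254, 0.0528]
orientation: [-3.122, -0.33, -0.022]
contact_force: [16.6, 3.5, -0.2]
grip_width: -0.0002
gripper_force: 0.0
```

```bash
python3 - <<'E'
from h import *
from bench import imaging
s,R,t=tool();print(s["clock"],s["tcp_pos"],t,w2f(s["tcp_pos"]),s["contact_force"])
for n in("scene",):
  try: print(lying(imaging.grab_frame(n)))
  except Exception as e: print(n,e)
E
```

```text
9.7 [0.55248508 0.0253555  0.0528017 ] 12.069038853169024 [0.0025196  0.05925611] [16.55994042  3.5417844  -0.16297459]
(np.int32(866), np.float64(0.0662), array([ 0.9, -0.1]), array([ 51.2, 105.9]), 0.2, array([-0.0248, -0.053 ]), array([0.0266, 0.0528]))
```

Call:
{"api": "send_rows", "payload": {"steps": [{"dx": 3,"dy": 0,"dz": 0,"yaw": 0,"gripper": 0},{"dx": 3,"dy": -4,"dz": 0,"yaw": 0,"gripper": 0},{"dx": 2,"dy": -6.5,"dz": 0,"yaw": 0,"gripper": 0},{"dx": -2,"dy": -6.5,"dz": 0,"yaw": 0,"gripper": 0},{"dx": -4.8,"dy": -6.5,"dz": 0,"yaw": 0,"gripper": 0}]}}

```text
clock: 10.38
tcp_pos: [0.482, 0.0762, 0.0497]
orientation: [3.123, 0.33, -0.007]
contact_force: [-0.6, -0.9, 0.1]
grip_width: 0.0003
gripper_force: 0.0
```

Call:
{"api": "send_rows", "payload": {"steps": [{"dx": 0,"dy": 0.8,"dz": 0,"yaw": 0,"gripper": 0},{"dx": 0,"dy": 1.6,"dz": 0,"yaw": 0,"gripper": 0},{"dx": 0,"dy": 2.2,"dz": 0,"yaw": 0,"gripper": 0},{"dx": 0,"dy": 2.5,"dz": 0,"yaw": 0,"gripper": 0},{"dx": 0,"dy": 2.7,"dz": 0,"yaw": 0,"gripper": 0}]}}

```text
clock: 11.0
tcp_pos: [0.4911, 0.0533, 0.0503]
orientation: [-3.121, -0.332, -0.001]
contact_force: [-2.3, 12.0, 1.3]
grip_width: -0.0004
gripper_force: 5.6
```

```bash
python3 - <<'E'
from h import *
from bench import imaging
s,R,t=tool();print(s["clock"],s["tcp_pos"],t,w2f(s["tcp_pos"]),s["contact_force"])
for n in("scene",):
  try: print(lying(imaging.grab_frame(n)))
  except Exception as e: print(n,e)
E
```

```text
11.0 [0.491133   0.05331598 0.05033454] 12.147533041227742 [-0.03758569  0.00505804] [-2.31475535 11.99211044  1.27301684]
(np.int32(389), np.float64(0.0655), array([ -2.1, -26.6]), array([56. , 51.6]), 2.0, array([-0.0308, -0.0521]), array([0.0257, 0.    ]))
```

Call:
{"api": "send_rows", "payload": {"steps": [{"dx": 0,"dy": -2,"dz": 0,"yaw": 0,"gripper": 0},{"dx": 0,"dy": -2,"dz": -6,"yaw": -10,"gripper": 0},{"dx": 0,"dy": -2,"dz": -12,"yaw": -20,"gripper": 0},{"dx": 0,"dy": 2,"dz": -16,"yaw": -30,"gripper": 0},{"dx": -3,"dy": 6,"dz": -18,"yaw": -40,"gripper": 0}]}}

```text
clock: 11.68
tcp_pos: [0.4783, -0.0117, 0.2318]
orientation: [2.825, 1.369, 0.008]
contact_force: [-0.3, -0.5, 0.4]
grip_width: 0.0001
gripper_force: 0.0
```

Call:
{"api": "send_rows", "payload": {"steps": [{"dx": 0,"dy": 0,"dz": 0,"yaw": -10,"gripper": 0},{"dx": 0,"dy": 0,"dz": 0,"yaw": -20,"gripper": 0},{"dx": 0,"dy": 0,"dz": 0,"yaw": -30,"gripper": 0},{"dx": 0,"dy": 0,"dz": 0,"yaw": -40,"gripper": 0},{"dx": 0,"dy": 0,"dz": 0,"yaw": -50,"gripper": 0}]}}

```text
clock: 12.3
tcp_pos: [0.4759, -0.0113, 0.2289]
orientation: [-1.984, -2.435, 0.0]
contact_force: [0.3, 0.1, -0.2]
grip_width: 0.0002
gripper_force: 0.0
```

```bash
python3 - <<'E'
from h import *
from bench import imaging
s,R,t=tool();print(s["clock"],s["tcp_pos"],t,w2f(s["tcp_pos"]),s["contact_force"],s["joints"].round(2))
f=imaging.grab_frame("scene");print(lying(f))
g=imaging.grab_frame("wrist")
print(go(f2w(.080,-.058),.15,102.))
cv2.imwrite("pics/s3.png",np.hstack([cv2.resize(f["color"][140:280,190:350,::-1],(480,420)),cv2.resize(g["color"][...,::-1],(320,240)).copy() if 0 else cv2.copyMakeBorder(cv2.resize(g["color"][...,::-1],(320,240)),0,180,0,0,0)]))
E
```

```text
12.3 [ 0.47586132 -0.01133441  0.228904  ] 101.65305849042805 [ 0.02247676 -0.0233215 ] [ 0.25049981  0.08119029 -0.24728395] [ 0.42  0.23 -0.6   2.01  0.16  0.94 -0.06]
(np.int32(771), np.float64(0.0655), array([ 1.9, -1.8]), array([ 48.4, 101.6]), 1.7, array([-0.0225, -0.0522]), array([0.0268, 0.0495]))
(array([-5.79, -3.4 ,  7.89]), np.float64(-0.6))
```

View pics/s3.png

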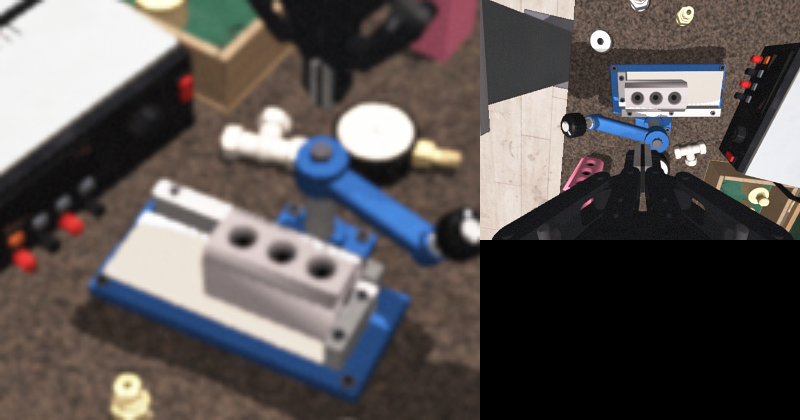

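The block lies ports-up against the rail and the stop: ports at (240,238), (282,252), (320,268) in the scene crop, and parallel to the rail in the wrist view. Next I go behind the arm's bar.

```bash
python3 - <<'E'
from h import *
from bench import imaging
for n in("wrist","top"):
    f=imaging.grab_frame(n);P=cloud(f);q=w2f(P)
    print(n,lying(f))
    # side edges: block top x-range at several y; rail top inner edge
    for y in(-.035,0,.035):
        m=(abs(q[...,1]-y)<.006)&(abs(q[...,0])<.05)
        for lo,hi in((.06,.071),(.036,.045)):
            k=m&(P[...,2]>lo)&(P[...,2]<hi)
            if k.sum()>3: print(y,lo,q[k][:,0].min().round(4),q[k][:,0].max().round(4),end="; ")
    m=(abs(q[...,0])<.012)&(abs(q[...,1])<.08)
    for lo,hi in((.06,.071),(.036,.045)):
        k=m&(P[...,2]>lo)&(P[...,2]<hi)
        if k.sum()>3: print("y",lo,q[k][:,1].min().round(4),q[k][:,1].max().round(4),end="; ")
    print()
E
```

```text
wrist (np.int32(4327), np.float64(0.0663), array([ 0.4, -0.1]), array([ 49. , 100.2]), 0.7, array([-0.0246, -0.0503]), array([0.0247, 0.0501]))
-0.035 0.06 -0.0235 0.0244; -0.035 0.036 -0.0242 0.0407; 0 0.06 -0.024 0.0247; 0 0.036 -0.0245 0.05; 0.035 0.06 -0.0246 0.0241; 0.035 0.036 -0.0248 0.0397; y 0.06 -0.0503 0.0501; y 0.036 -0.0643 -0.0529; Traceback (most recent call last):
  File "<stdin>", line 5, in <module>
  File "h.py", line 28, in lying
    i=1+np.argmax(s[1:,4]); p=q[l==i]; r=cv2.minAreaRect((p*1000).astype(np.float32))
        ~~~~~~~~~^^^^^^^^^
    return _wrapfunc(a, 'argmax', axis=axis, out=out, **kwds)
    return bound(*args, **kwds)
ValueError: attempt to get argmax of an empty sequence
```

Call:
{"api": "send_rows", "payload": {"steps": [{"dx": -5.8,"dy": -3.4,"dz": 0,"yaw": 0,"gripper": 0},{"dx": -5.8,"dy": -3.4,"dz": 0,"yaw": 0,"gripper": 0},{"dx": -5.8,"dy": -3.4,"dz": 6,"yaw": 0,"gripper": 0},{"dx": -5.8,"dy": -3.4,"dz": 12,"yaw": 0,"gripper": 0},{"dx": -5.8,"dy": -3.4,"dz": 13.1,"yaw": 0,"gripper": 0}]}}

```text
clock: 13.12
tcp_pos: [0.4514, -0.074, 0.0952]
orientation: [-1.989, -2.424, 0.005]
contact_force: [-0.3, 0.1, 0.0]
grip_width: 0.0001
gripper_force: 0.0
```

```bash
python3 - <<'E'
from h import *
s,R,t=tool();p=w2f(s["tcp_pos"]);print(s["clock"],s["tcp_pos"],t,p,s["contact_force"])
for a in(1.1,.85,.6,.35,.15,0):
    x=.060-.050*np.cos(a)+.0245*np.sin(a); y=-.050*np.sin(a)-.0245*np.cos(a)
    print(a,round(x,4),round(y,4),go(f2w(x,y),.098,102)[0])
E
```

```text
13.125 [ 0.4513938  -0.07399987  0.09515731] 101.27180430838355 [ 0.07868575 -0.06028322] [-0.33264983  0.10587271  0.01832047]
1.1 0.0592 -0.0557 [ 1.96  0.43 -0.28]
0.85 0.0454 -0.0537 [ 3.34  0.61 -0.28]
0.6 0.0326 -0.0485 [ 4.63  1.12 -0.28]
0.35 0.0214 -0.0402 [ 5.75  1.94 -0.28]
0.15 0.0142 -0.0317 [ 6.48  2.77 -0.28]
0 0.01 -0.0245 [ 6.91  3.49 -0.29]
```

Call:
{"api": "send_rows", "payload": {"steps": [{"dx": 1.0,"dy": 0.3,"dz": 0,"yaw": 0,"gripper": 0},{"dx": 2.0,"dy": 0.4,"dz": 0,"yaw": 0,"gripper": 0},{"dx": 2.7,"dy": 0.5,"dz": 0,"yaw": 0,"gripper": 0},{"dx": 3.3,"dy": 0.6,"dz": 0,"yaw": 0,"gripper": 0},{"dx": 4.0,"dy": 0.85,"dz": 0,"yaw": 0,"gripper": 0}]}}

```text
clock: 13.75
tcp_pos: [0.4556, -0.0358, 0.1004]
orientation: [1.992, 2.423, -0.002]
contact_force: [-0.6, -9.4, -0.6]
grip_width: -0.0003
gripper_force: 3.6
```

Call:
{"api": "send_rows", "payload": {"steps": [{"dx": 0.6,"dy": 0.3,"dz": 0,"yaw": 0,"gripper": 0},{"dx": 1.2,"dy": 0.65,"dz": 0,"yaw": 0,"gripper": 0},{"dx": 1.75,"dy": 1.1,"dz": 0,"yaw": 0,"gripper": 0},{"dx": 2.3,"dy": 1.6,"dz": 0,"yaw": 0,"gripper": 0},{"dx": 2.5,"dy": 1.9,"dz": 0,"yaw": 0,"gripper": 0}]}}

```text
clock: 14.38
tcp_pos: [0.4683, -0.006, 0.1002]
orientation: [1.991, 2.427, -0.002]
contact_force: [-3.8, -4.8, 1.2]
grip_width: -0.0003
gripper_force: 2.4
```

```bash
cat >> h.py <<'E'
def armang(f):
    P=cloud(f); q=w2f(P)-[.060,0]; r=np.hypot(*np.moveaxis(q,-1,0)); z=P[...,2]
    m=(z>.091)&(z<.101)&(r>.024)&(r<.09)&(q[...,0]<.03)&(q[...,1]<.03)
    c=q[m].mean(0) if m.sum() else np.zeros(2); return m.sum(),np.arctan2(-c[1],-c[0]).round(3),(c+[.06,0]).round(4)
E
python3 - <<'E'
from h import *
from bench import imaging
s,R,t=tool();p=w2f(s["tcp_pos"]);print(s["clock"],s["tcp_pos"],t,p,s["contact_force"])
for n in("scene","top"):print(armang(imaging.grab_frame(n)))
E
```

```text
14.375 [ 0.46829411 -0.00598633  0.10015073] 101.26363729907919 [ 0.01567224 -0.02961141] [-3.77367193 -4.83196802  1.20095744]
(np.int64(252), np.float64(0.199), array([ 0.0004, -0.012 ]))
(np.int64(0), np.float64(-3.142), array([0.06, 0.  ]))
```

Call:
{"api": "send_rows", "payload": {"steps": [{"dx": 0.3,"dy": 0.4,"dz": 0,"yaw": 0,"gripper": 0},{"dx": 0.4,"dy": 0.7,"dz": 0,"yaw": 0,"gripper": 0},{"dx": 0.4,"dy": 0.9,"dz": 0,"yaw": 0,"gripper": 0},{"dx": 0.4,"dy": 0.9,"dz": 0,"yaw": 0,"gripper": 0}]}}

```text
clock: 14.98
tcp_pos: [0.4709, -0.002, 0.0985]
orientation: [-1.991, -2.425, 0.017]
contact_force: [-18.6, -7.3, 15.5]
grip_width: 0.0
gripper_force: 9.8
```

Call:
{"api": "send_rows", "payload": {"steps": [{"dx": 0,"dy": 0.2,"dz": 0,"yaw": 0,"gripper": 0},{"dx": 0,"dy": 0.4,"dz": 0,"yaw": 0,"gripper": 0},{"dx": 0,"dy": 0.4,"dz": 0,"yaw": 0,"gripper": 0}]}}

```text
clock: 15.35
tcp_pos: [0.4711, -0.0019, 0.0979]
orientation: [-1.988, -2.422, 0.027]
contact_force: [-27.6, -9.3, 23.9]
grip_width: 0.0001
gripper_force: 15.1
```

```bash
python3 - <<'E'
from h import *
from bench import imaging
s,R,t=tool();p=w2f(s["tcp_pos"]);print(s["clock"],s["tcp_pos"],t,p,s["contact_force"])
for n in("scene",):print(armang(imaging.grab_frame(n)))
E
```

```text
15.35 [ 0.47110675 -0.00189476  0.09794289] 101.23117259649766 [ 0.01225487 -0.02600955] [-27.62202019  -9.30091699  23.92390105]
(np.int64(230), np.float64(0.135), array([-0.0026, -0.0085]))
```

Call:
{"api": "send_rows", "payload": {"steps": [{"dx": 0,"dy": -2,"dz": 0,"yaw": 0,"gripper": 0},{"dx": -2,"dy": -3,"dz": -3,"yaw": 0,"gripper": 0},{"dx": -4,"dy": -7,"dz": -8,"yaw": 0,"gripper": 0},{"dx": -4,"dy": -10,"dz": -12,"yaw": 0,"gripper": 0}]}}

```text
clock: 15.9
tcp_pos: [0.3902, -0.0581, 0.2208]
orientation: [1.991, 2.427, 0.004]
contact_force: [1.4, 0.0, 0.8]
grip_width: -0.0001
gripper_force: 0.0
```

```bash
python3 - <<'E'
from h import *
from bench import imaging
s,R,t=tool();p=w2f(s["tcp_pos"]);print(s["clock"],s["tcp_pos"],t,p,s["contact_force"])
f=imaging.grab_frame("scene");g=imaging.grab_frame("top");w=imaging.grab_frame("wrist")
for n,k in zip("stw",(f,g,w)):
    print(n,armang(k)); P=cloud(k);q=w2f(P)
    m=(P[...,2]>.118)&(P[...,2]<.16)&(abs(q[...,0]+.06)<.06)&(abs(q[...,1])<.05)
    if m.sum():print("knob",m.sum(),q[m].mean(0).round(4),q[m].min(0).round(4),q[m].max(0).round(4),P[m][:,2].max())
    m=(P[...,2]>.104)&(P[...,2]<.116)&(abs(q[...,0]-.06)<.03)&(abs(q[...,1])<.03)
    if m.sum():print("hub",m.sum(),q[m].mean(0).round(4))
c=cv2.resize(g["color"][150:290,220:330,::-1],(330,420));cv2.imwrite("pics/s4.png",np.hstack([cv2.resize(f["color"][140:280,190:340,::-1],(450,420)),c]))
E
```

```text
15.9 [ 0.39018242 -0.05810621  0.22079999] 101.27576614004394 [ 0.05041285 -0.11685251] [1.4211824  0.00919972 0.80112988]
s (np.int64(270), np.float64(0.07), array([ 0.0045, -0.0039]))
knob 249 [-0.063  -0.0049] [-0.0779 -0.0199] [-0.0437  0.014 ] 0.13925194788198528
hub 134 [ 0.0616 -0.002 ]
t (np.int64(244), np.float64(0.013), array([ 0.0039, -0.0007]))
knob 181 [-0.0606 -0.0015] [-0.0782 -0.018 ] [-0.0438  0.0157] 0.13844154525409805
hub 114 [ 0.0598 -0.0003]
w (np.int64(2431), np.float64(0.041), array([ 0.0021, -0.0024]))
knob 2856 [-0.0597 -0.0049] [-0.0783 -0.0183] [-0.0419  0.0149] 0.13828893683730578
hub 1309 [ 0.0596 -0.001 ]
```

View pics/s4.png

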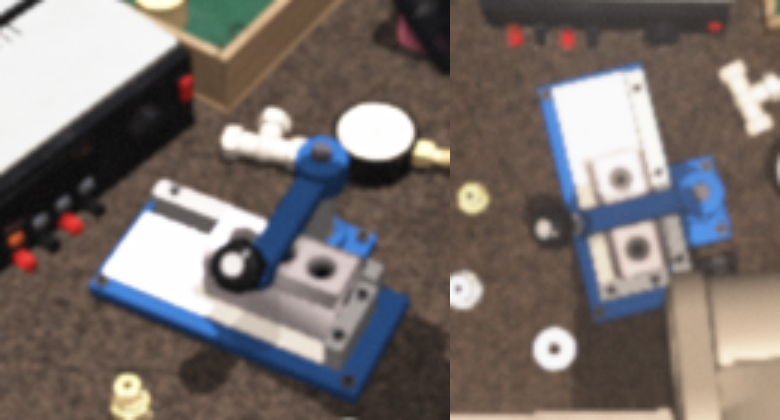

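The arm is over the block and at its stop. The top view gives about 0.01 rad, and the knob is at fixture (-62,-1), at (548,227) in the right-hand crop. Next is the knob, with strokes of ±50° about the level axis.

```bash
python3 - <<'E'
from h import *
print(go(f2w(-.063,.001),.137,152.),tool()[0]["joints"].round(2))
E
```

```text
(array([11.55, 11.47,  8.49]), np.float64(-50.7)) [ 0.57  0.09 -0.6   2.19  0.07  0.87  0.12]
```

Call:
{"api": "send_rows", "payload": {"steps": [{"dx": 3,"dy": 3,"dz": 0,"yaw": -10,"gripper": 0.75},{"dx": 6,"dy": 6,"dz": 0,"yaw": -20,"gripper": 0.75},{"dx": 9,"dy": 9,"dz": 0,"yaw": -30,"gripper": 0.75},{"dx": 11.5,"dy": 11.5,"dz": 0,"yaw": -40,"gripper": 0.75},{"dx": 11.5,"dy": 11.5,"dz": 0,"yaw": -50.5,"gripper": 0.75}], "force": 40}}

```text
clock: 16.68
tcp_pos: [0.4818, 0.0821, 0.2183]
orientation: [0.747, 3.05, 0.007]
contact_force: [0.2, -0.2, -0.8]
grip_width: 0.064
gripper_force: 0.0
```

Call:
{"api": "send_rows", "payload": {"steps": [{"dx": 0,"dy": 0,"dz": 0,"yaw": 0,"gripper": 0.75},{"dx": 0,"dy": 0,"dz": 2,"yaw": 0,"gripper": 0.75},{"dx": 0,"dy": 0,"dz": 4,"yaw": 0,"gripper": 0.75}]}}

```text
clock: 17.05
tcp_pos: [0.4803, 0.0775, 0.1776]
orientation: [0.772, 3.044, 0.001]
contact_force: [-0.3, -1.0, -0.4]
grip_width: 0.0641
gripper_force: 0.0
```

```bash
python3 - <<'E'
from h import *
from bench import imaging
s,R,t=tool();p=w2f(s["tcp_pos"]);print(s["clock"],s["tcp_pos"],t,p,s["contact_force"],s["grip_width"],s["joints"].round(2))
print(go(f2w(-.063,.001),.137,152.))
E
```

```text
17.05 [0.48028753 0.07752629 0.17759135] 151.53494783946496 [-0.06352185 -0.00051683] [-0.27093397 -0.9863378  -0.39906967] 0.06411098848136082 [ 0.36  0.36 -0.77  2.03  0.33  0.87  0.48]
(array([-0.15,  0.06,  4.06]), np.float64(-0.5))
```

Call:
{"api": "send_rows", "payload": {"steps": [{"dx": -0.15,"dy": 0.05,"dz": 2,"yaw": 0,"gripper": 0.75},{"dx": -0.15,"dy": 0.05,"dz": 4,"yaw": 0,"gripper": 0.75},{"dx": -0.15,"dy": 0.05,"dz": 4,"yaw": 0,"gripper": 0.3},{"dx": -0.15,"dy": 0.05,"dz": 4,"yaw": 0,"gripper": 0.3},{"dx": -0.15,"dy": 0.05,"dz": 4,"yaw": 0,"gripper": 0.3}]}}

```text
clock: 17.68
tcp_pos: [0.4795, 0.0748, 0.138]
orientation: [-0.768, -3.043, 0.009]
contact_force: [-7.3, -6.4, 5.4]
grip_width: 0.0358
gripper_force: 39.3
```

```bash
python3 - <<'E'
from h import *
from bench import imaging
s,R,t=tool();p=w2f(s["tcp_pos"]);print(s["clock"],s["tcp_pos"],t,p,s["contact_force"],s["grip_width"],s["gripper_force"],s["joints"].round(2))
g=imaging.grab_frame("scene");print(armang(g))
w=imaging.grab_frame("wrist");cv2.imwrite("pics/s5.png",np.hstack([cv2.resize(g["color"][130:270,190:340,::-1],(450,420)),cv2.resize(w["color"][...,::-1],(350,263)) if 0 else cv2.copyMakeBorder(cv2.resize(w["color"][...,::-1],(350,262)),0,158,0,0,0)]))
E
```

```text
17.675 [0.47954098 0.07480882 0.13802457] 151.68252036639856 [-0.06101898 -0.00181206] [-7.27483627 -6.38563119  5.36625123] 0.03583825914557082 39.26997900009155 [ 0.32  0.42 -0.73  2.07  0.4   0.8   0.43]
(np.int64(29), np.float64(0.172), array([ 0.0013, -0.0102]))
```

View pics/s5.png

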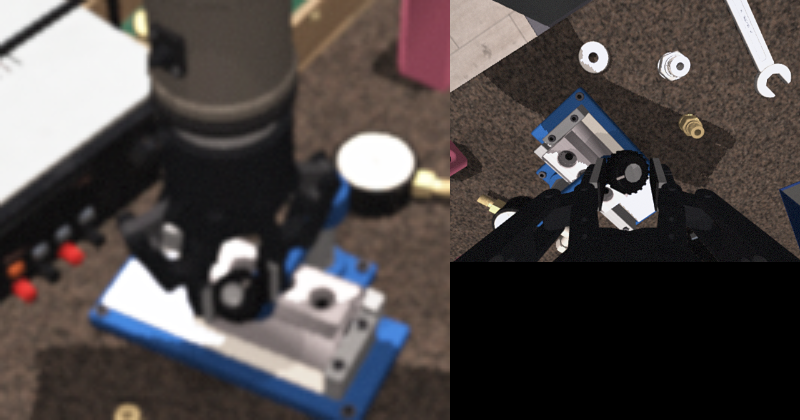

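Call:
{"api": "send_rows", "payload": {"steps": [{"dx": 0,"dy": 0,"dz": 0,"yaw": 10,"gripper": 0.3},{"dx": -0.01,"dy": -0.02,"dz": 0.04,"yaw": 20,"gripper": 0.3},{"dx": -0.02,"dy": -0.03,"dz": 0.06,"yaw": 30,"gripper": 0.3},{"dx": -0.03,"dy": -0.04,"dz": 0.08,"yaw": 40,"gripper": 0.3},{"dx": -0.04,"dy": -0.05,"dz": 0.1,"yaw": 50,"gripper": 0.3}]}}

```text
clock: 18.4
tcp_pos: [0.4805, 0.0729, 0.1366]
orientation: [1.99, 2.429, -0.009]
contact_force: [0.7, -11.1, -7.9]
grip_width: 0.0323
gripper_force: 40.4
```

Call:
{"api": "send_rows", "payload": {"steps": [{"dx": 0,"dy": 0,"dz": 0,"yaw": 10,"gripper": 0.3},{"dx": -0.02,"dy": 0,"dz": 0.04,"yaw": 20,"gripper": 0.3},{"dx": -0.04,"dy": 0,"dz": 0.06,"yaw": 30,"gripper": 0.3},{"dx": -0.05,"dy": 0,"dz": 0.08,"yaw": 40,"gripper": 0.3},{"dx": -0.06,"dy": 0,"dz": 0.1,"yaw": 50,"gripper": 0.3}]}}

```text
clock: 19.02
tcp_pos: [0.4844, 0.0768, 0.1393]
orientation: [2.825, 1.367, 0.01]
contact_force: [-3.3, -4.0, 20.8]
grip_width: 0.0325
gripper_force: 87.8
```

```bash
python3 - <<'E'
from h import *
from bench import imaging
s,R,t=tool();p=w2f(s["tcp_pos"]);print(s["clock"],s["tcp_pos"],t,p,s["contact_force"],s["moment"],s["grip_width"],s["gripper_force"],s["joints"].round(2))
E
```

```text
19.025 [0.48442104 0.07681602 0.13932592] 51.64519025814631 [-0.06196769  0.00337868] [-3.27608321 -3.97381621 20.7957562 ] [-1.62381666 -0.59115784  0.85352483] 0.03247962148726243 87.78195977210999 [-0.    0.35 -0.34  2.08  0.18  0.73 -1.12]
```

Call:
{"api": "send_rows", "payload": {"steps": [{"dx": 0,"dy": 0,"dz": 0,"yaw": 0,"gripper": 0.75},{"dx": 0,"dy": 0,"dz": 0,"yaw": 0,"gripper": 0.75},{"dx": 0,"dy": 0,"dz": 0,"yaw": -10.5,"gripper": 0.75},{"dx": 0,"dy": 0,"dz": 0,"yaw": -21,"gripper": 0.75},{"dx": 0,"dy": 0,"dz": 0,"yaw": -31.5,"gripper": 0.75}]}}

```text
clock: 19.65
tcp_pos: [0.482, 0.0759, 0.136]
orientation: [2.341, 2.095, 0.001]
contact_force: [0.0, 0.1, -0.3]
grip_width: 0.0643
gripper_force: 0.0
```

```bash
cat >> h.py <<'E'
def knob(f):
    P=cloud(f); q=w2f(P); X=np.dstack([q,P[...,2]])-[-.064,0,.124]
    ax=np.array([-.5736,0,.8192]); s=X@ax; r=np.linalg.norm(X-s[...,None]*ax,axis=-1)
    m=(r<.012)&(s>-.018)&(s<.014)&(f["depth"]>0)
    return m.sum(), np.percentile(s[m],[25,50,75]).round(4) if m.sum() else None
E
python3 - <<'E'
from h import *
from bench import imaging
s,R,t=tool();p=w2f(s["tcp_pos"]);print(s["clock"],s["tcp_pos"],t,p,s["contact_force"],s["grip_width"],s["gripper_force"])
for n in("wrist","scene"):
    f=imaging.grab_frame(n);print(n,armang(f),knob(f))
d=pickle.load(open("f0.pkl","rb"))
E
```

```text
19.65 [0.482048   0.075862   0.13604205] 83.67474095116513 [-0.0615279   0.00085914] [ 0.00438084  0.08887415 -0.27532107] 0.06429727302039637 0.0
wrist (np.int64(2092), np.float64(-0.015), array([-0.0026,  0.0009])) (np.int64(2072), array([0.0046, 0.0052, 0.0059]))
scene (np.int64(61), np.float64(0.084), array([ 0.0211, -0.0033])) (np.int64(117), array([0.0027, 0.0038, 0.0047]))
```

Call:
{"api": "send_rows", "payload": {"steps": [{"dx": 0,"dy": 0,"dz": 0,"yaw": -10.5,"gripper": 0.75},{"dx": 0,"dy": 0,"dz": 0,"yaw": -21,"gripper": 0.75},{"dx": 0,"dy": 0,"dz": 0,"yaw": -31.5,"gripper": 0.75},{"dx": 0,"dy": 0,"dz": 0,"yaw": -42,"gripper": 0.75},{"dx": 0,"dy": 0,"dz": 0,"yaw": -52.5,"gripper": 0.75}], "force": 30}}

```text
clock: 20.38
tcp_pos: [0.4819, 0.0758, 0.136]
orientation: [1.179, 2.912, 0.0]
contact_force: [0.3, -0.9, -0.1]
grip_width: 0.064
gripper_force: 0.0
```

Call:
{"api": "send_rows", "payload": {"steps": [{"dx": 0,"dy": 0,"dz": 0,"yaw": -10,"gripper": 0.75},{"dx": 0,"dy": 0,"dz": 0,"yaw": -15,"gripper": 0.5},{"dx": 0,"dy": 0,"dz": 0,"yaw": -15,"gripper": 0.3},{"dx": 0,"dy": 0,"dz": 0,"yaw": -15,"gripper": 0.3}]}}

```text
clock: 20.88
tcp_pos: [0.4804, 0.0735, 0.1361]
orientation: [-0.801, -3.035, 0.008]
contact_force: [-7.4, -6.8, 13.5]
grip_width: 0.0361
gripper_force: 28.5
```

Call:
{"api": "send_rows", "payload": {"steps": [{"dx": 0,"dy": 0,"dz": 0,"yaw": 10,"gripper": 0.3},{"dx": -0.01,"dy": -0.02,"dz": 0.04,"yaw": 20,"gripper": 0.3},{"dx": -0.02,"dy": -0.03,"dz": 0.06,"yaw": 30,"gripper": 0.3},{"dx": -0.03,"dy": -0.04,"dz": 0.08,"yaw": 40,"gripper": 0.3},{"dx": -0.04,"dy": -0.05,"dz": 0.1,"yaw": 50,"gripper": 0.3}]}}

```text
clock: 21.5
tcp_pos: [0.4805, 0.0714, 0.1339]
orientation: [2.017, 2.408, -0.01]
contact_force: [1.0, -7.5, -3.0]
grip_width: 0.0329
gripper_force: 30.7
```

Call:
{"api": "send_rows", "payload": {"steps": [{"dx": 0,"dy": 0,"dz": 0,"yaw": 10,"gripper": 0.3},{"dx": -0.02,"dy": 0,"dz": 0.04,"yaw": 20,"gripper": 0.3},{"dx": -0.04,"dy": 0,"dz": 0.06,"yaw": 30,"gripper": 0.3},{"dx": -0.05,"dy": 0,"dz": 0.08,"yaw": 40,"gripper": 0.3},{"dx": -0.06,"dy": 0,"dz": 0.1,"yaw": 50,"gripper": 0.3}]}}

```text
clock: 22.12
tcp_pos: [0.4846, 0.0759, 0.1368]
orientation: [2.841, 1.337, 0.01]
contact_force: [-6.3, 4.9, 28.7]
grip_width: 0.0329
gripper_force: 85.0
```

Call:
{"api": "send_rows", "payload": {"steps": [{"dx": 0,"dy": 0,"dz": 0,"yaw": 0,"gripper": 0.75},{"dx": 0,"dy": 0,"dz": 0,"yaw": 0,"gripper": 0.75},{"dx": 0,"dy": 0,"dz": 0,"yaw": -10.5,"gripper": 0.75},{"dx": 0,"dy": 0,"dz": 0,"yaw": -21,"gripper": 0.75},{"dx": 0,"dy": 0,"dz": 0,"yaw": -31.5,"gripper": 0.75}]}}

```text
clock: 22.75
tcp_pos: [0.482, 0.0745, 0.1336]
orientation: [-2.36, -2.073, 0.0]
contact_force: [-0.5, -0.6, 0.4]
grip_width: 0.064
gripper_force: 0.0
```

```bash
python3 - <<'E'
from h import *
from bench import imaging
s,R,t=tool();p=w2f(s["tcp_pos"]);print(s["clock"],s["tcp_pos"],t,p,s["contact_force"],s["grip_width"],s["gripper_force"])
for n in("wrist","scene"):
    f=imaging.grab_frame(n);print(n,armang(f),knob(f))
E
```

```text
22.75 [0.4819582  0.07445394 0.13358261] 82.57773048759886 [-0.06016929  0.00047855] [-0.4637799  -0.56315469  0.39441402] 0.0640127742787954 0.0
wrist (np.int64(2161), np.float64(-0.018), array([-0.0026,  0.0011])) (np.int64(2117), array([0.0029, 0.0035, 0.0041]))
scene (np.int64(69), np.float64(0.109), array([ 0.0215, -0.0042])) (np.int64(118), array([0.0009, 0.0021, 0.0033]))
```

Call:
{"api": "send_rows", "payload": {"steps": [{"dx": 0,"dy": 0,"dz": 0,"yaw": -10.5,"gripper": 0.75},{"dx": 0,"dy": 0,"dz": 0,"yaw": -21,"gripper": 0.75},{"dx": 0,"dy": 0,"dz": 0,"yaw": -31.5,"gripper": 0.75},{"dx": 0,"dy": 0,"dz": 0,"yaw": -42,"gripper": 0.75},{"dx": 0,"dy": 0,"dz": 0,"yaw": -52.5,"gripper": 0.75}]}}

```text
clock: 23.48
tcp_pos: [0.4819, 0.0745, 0.1337]
orientation: [-1.206, -2.901, 0.0]
contact_force: [0.3, -0.2, 0.1]
grip_width: 0.0643
gripper_force: 0.0
```

Call:
{"api": "send_rows", "payload": {"steps": [{"dx": 0,"dy": 0,"dz": 0,"yaw": -10.5,"gripper": 0.75},{"dx": 0,"dy": 0,"dz": 0,"yaw": -21,"gripper": 0.6},{"dx": 0,"dy": 0,"dz": 0,"yaw": -22,"gripper": 0.3},{"dx": 0,"dy": 0,"dz": 0,"yaw": -22,"gripper": 0.3},{"dx": 0,"dy": 0,"dz": 0,"yaw": -22,"gripper": 0.3}]}}

```text
clock: 24.1
tcp_pos: [0.4811, 0.0724, 0.134]
orientation: [-0.644, -3.073, 0.007]
contact_force: [-4.5, -5.8, 10.0]
grip_width: 0.0363
gripper_force: 28.8
```

Call:
{"api": "send_rows", "payload": {"steps": [{"dx": 0,"dy": 0,"dz": 0,"yaw": 10,"gripper": 0.3},{"dx": -0.01,"dy": -0.02,"dz": 0.03,"yaw": 20,"gripper": 0.3},{"dx": -0.02,"dy": -0.03,"dz": 0.05,"yaw": 30,"gripper": 0.3},{"dx": -0.03,"dy": -0.04,"dz": 0.06,"yaw": 40,"gripper": 0.3},{"dx": -0.03,"dy": -0.04,"dz": 0.07,"yaw": 50,"gripper": 0.3}]}}

```text
clock: 24.72
tcp_pos: [0.4806, 0.0702, 0.1321]
orientation: [-1.892, -2.508, 0.01]
contact_force: [-5.6, -7.4, -1.2]
grip_width: 0.0329
gripper_force: 29.9
```

Call:
{"api": "send_rows", "payload": {"steps": [{"dx": 0,"dy": 0,"dz": 0,"yaw": 10,"gripper": 0.3},{"dx": -0.02,"dy": 0,"dz": 0.03,"yaw": 20,"gripper": 0.3},{"dx": -0.03,"dy": 0,"dz": 0.05,"yaw": 30,"gripper": 0.3},{"dx": -0.04,"dy": 0,"dz": 0.06,"yaw": 40,"gripper": 0.3},{"dx": -0.05,"dy": 0,"dz": 0.07,"yaw": 50,"gripper": 0.3}]}}

```text
clock: 25.35
tcp_pos: [0.4842, 0.0745, 0.1347]
orientation: [2.768, 1.481, 0.007]
contact_force: [-2.0, -2.6, 18.4]
grip_width: 0.0331
gripper_force: 84.6
```

Call:
{"api": "send_rows", "payload": {"steps": [{"dx": 0,"dy": 0,"dz": 0,"yaw": 0,"gripper": 0.75},{"dx": 0,"dy": 0,"dz": 0,"yaw": 0,"gripper": 0.75},{"dx": 0,"dy": 0,"dz": 0,"yaw": -10.5,"gripper": 0.75},{"dx": 0,"dy": 0,"dz": 0,"yaw": -21,"gripper": 0.75},{"dx": 0,"dy": 0,"dz": 0,"yaw": -31.5,"gripper": 0.75}]}}

```text
clock: 25.98
tcp_pos: [0.4823, 0.0735, 0.1322]
orientation: [-2.25, -2.192, 0.0]
contact_force: [0.2, 0.1, 1.1]
grip_width: 0.064
gripper_force: 0.0
```

```bash
python3 - <<'E'
from h import *
from bench import imaging
s,R,t=tool();p=w2f(s["tcp_pos"]);print(s["clock"],s["tcp_pos"],t,p,s["contact_force"],s["grip_width"],s["gripper_force"])
for n in("wrist",):
    f=imaging.grab_frame(n);print(n,armang(f),knob(f))
E
```

```text
25.975 [0.48227121 0.07348234 0.13221704] 88.51651165917941 [-0.05915384  0.00058272] [0.18703532 0.06690097 1.13525169] 0.0639834347420085 0.0
wrist (np.int64(1991), np.float64(-0.008), array([-0.0037,  0.0005])) (np.int64(2129), array([0.0012, 0.0018, 0.0024]))
```

Call:
{"api": "send_rows", "payload": {"steps": [{"dx": 0,"dy": 0,"dz": 0,"yaw": -10.5,"gripper": 0.75},{"dx": 0,"dy": 0,"dz": 0,"yaw": -21,"gripper": 0.75},{"dx": 0,"dy": 0,"dz": 0,"yaw": -31.5,"gripper": 0.75},{"dx": 0,"dy": 0,"dz": 0,"yaw": -42,"gripper": 0.75},{"dx": 0,"dy": 0,"dz": 0,"yaw": -52.5,"gripper": 0.75}]}}

```text
clock: 26.65
tcp_pos: [0.4823, 0.0735, 0.1323]
orientation: [-1.052, -2.96, -0.0]
contact_force: [-0.0, -1.0, 0.0]
grip_width: 0.0641
gripper_force: 0.0
```

Call:
{"api": "send_rows", "payload": {"steps": [{"dx": 0,"dy": 0,"dz": 0,"yaw": -10.5,"gripper": 0.75},{"dx": 0,"dy": 0,"dz": 0,"yaw": -17,"gripper": 0.5},{"dx": 0,"dy": 0,"dz": 0,"yaw": -17,"gripper": 0.3},{"dx": 0,"dy": 0,"dz": 0,"yaw": -17,"gripper": 0.3}]}}

```text
clock: 27.15
tcp_pos: [0.4814, 0.0714, 0.1325]
orientation: [-0.615, -3.079, 0.006]
contact_force: [-5.1, -6.4, 10.1]
grip_width: 0.0365
gripper_force: 28.9
```

Call:
{"api": "send_rows", "payload": {"steps": [{"dx": 0,"dy": 0,"dz": 0,"yaw": 10,"gripper": 0.3},{"dx": -0.01,"dy": -0.02,"dz": 0.03,"yaw": 20,"gripper": 0.3},{"dx": -0.02,"dy": -0.03,"dz": 0.05,"yaw": 30,"gripper": 0.3},{"dx": -0.03,"dy": -0.04,"dz": 0.06,"yaw": 40,"gripper": 0.3},{"dx": -0.03,"dy": -0.04,"dz": 0.07,"yaw": 50,"gripper": 0.3}]}}

```text
clock: 27.78
tcp_pos: [0.4806, 0.0692, 0.1306]
orientation: [-1.868, -2.525, 0.011]
contact_force: [-6.4, -7.1, -0.6]
grip_width: 0.0329
gripper_force: 29.8
```

Call:
{"api": "send_rows", "payload": {"steps": [{"dx": 0,"dy": 0,"dz": 0,"yaw": 10,"gripper": 0.3},{"dx": -0.02,"dy": 0,"dz": 0.03,"yaw": 20,"gripper": 0.3},{"dx": -0.03,"dy": 0,"dz": 0.05,"yaw": 30,"gripper": 0.3},{"dx": -0.04,"dy": 0,"dz": 0.06,"yaw": 40,"gripper": 0.3},{"dx": -0.05,"dy": 0,"dz": 0.07,"yaw": 50,"gripper": 0.3}]}}

```text
clock: 28.4
tcp_pos: [0.4843, 0.0734, 0.1331]
orientation: [2.754, 1.507, 0.007]
contact_force: [-3.2, -2.7, 19.1]
grip_width: 0.0329
gripper_force: 84.3
```

Call:
{"api": "send_rows", "payload": {"steps": [{"dx": 0,"dy": 0,"dz": 0,"yaw": 0,"gripper": 0.75},{"dx": 0,"dy": 0,"dz": 0,"yaw": 0,"gripper": 0.75},{"dx": 0,"dy": 0,"dz": 0,"yaw": -10.5,"gripper": 0.75},{"dx": 0,"dy": 0,"dz": 0,"yaw": -21,"gripper": 0.75},{"dx": 0,"dy": 0,"dz": 0,"yaw": -31.5,"gripper": 0.75}]}}

```text
clock: 29.02
tcp_pos: [0.4826, 0.0725, 0.1308]
orientation: [-2.23, -2.212, -0.0]
contact_force: [0.1, 0.2, 0.1]
grip_width: 0.0643
gripper_force: 0.0
```

```bash
python3 - <<'E'
from h import *
from bench import imaging
s,R,t=tool();p=w2f(s["tcp_pos"]);print(s["clock"],s["tcp_pos"],t,p,s["contact_force"],s["grip_width"],s["gripper_force"])
for n in("wrist",):
    f=imaging.grab_frame(n);print(n,armang(f),knob(f))
E
```

```text
29.025 [0.48261725 0.07249448 0.13081432] 89.54795051065435 [-0.05811562  0.00071581] [0.11730839 0.16149748 0.06468944] 0.06430489733466387 0.0
wrist (np.int64(1991), np.float64(-0.006), array([-0.0039,  0.0004])) (np.int64(2124), array([-0.0005,  0.    ,  0.0007]))
```

Call:
{"api": "send_rows", "payload": {"steps": [{"dx": 0,"dy": 0,"dz": 0,"yaw": -10.5,"gripper": 0.75},{"dx": 0,"dy": 0,"dz": 0,"yaw": -21,"gripper": 0.75},{"dx": 0,"dy": 0,"dz": 0,"yaw": -31.5,"gripper": 0.75},{"dx": 0,"dy": 0,"dz": 0,"yaw": -42,"gripper": 0.75},{"dx": 0,"dy": 0,"dz": 0,"yaw": -52.5,"gripper": 0.75}]}}

```text
clock: 29.7
tcp_pos: [0.4826, 0.0725, 0.1308]
orientation: [-1.026, -2.969, -0.0]
contact_force: [-0.8, -0.1, -0.7]
grip_width: 0.0642
gripper_force: 0.0
```

Call:
{"api": "send_rows", "payload": {"steps": [{"dx": 0,"dy": 0,"dz": 0,"yaw": -10.5,"gripper": 0.75},{"dx": 0,"dy": 0,"dz": 0,"yaw": -16,"gripper": 0.5},{"dx": 0,"dy": 0,"dz": 0,"yaw": -16,"gripper": 0.3},{"dx": 0,"dy": 0,"dz": 0,"yaw": -16,"gripper": 0.3}]}}

```text
clock: 30.2
tcp_pos: [0.4817, 0.0704, 0.1312]
orientation: [-0.615, -3.079, 0.007]
contact_force: [-5.2, -6.9, 12.7]
grip_width: 0.0366
gripper_force: 28.6
```

Call:
{"api": "send_rows", "payload": {"steps": [{"dx": 0,"dy": 0,"dz": 0,"yaw": 10,"gripper": 0.3},{"dx": -0.01,"dy": -0.02,"dz": 0.03,"yaw": 20,"gripper": 0.3},{"dx": -0.02,"dy": -0.03,"dz": 0.05,"yaw": 30,"gripper": 0.3},{"dx": -0.03,"dy": -0.04,"dz": 0.06,"yaw": 40,"gripper": 0.3},{"dx": -0.03,"dy": -0.04,"dz": 0.07,"yaw": 50,"gripper": 0.3}]}}

```text
clock: 30.82
tcp_pos: [0.4811, 0.0682, 0.1292]
orientation: [-1.867, -2.526, 0.01]
contact_force: [1.1, -12.0, -6.4]
grip_width: 0.0332
gripper_force: 30.2
```

Call:
{"api": "send_rows", "payload": {"steps": [{"dx": 0,"dy": 0,"dz": 0,"yaw": 10,"gripper": 0.3},{"dx": -0.02,"dy": 0,"dz": 0.03,"yaw": 20,"gripper": 0.3},{"dx": -0.03,"dy": 0,"dz": 0.05,"yaw": 30,"gripper": 0.3},{"dx": -0.04,"dy": 0,"dz": 0.06,"yaw": 40,"gripper": 0.3},{"dx": -0.05,"dy": 0,"dz": 0.07,"yaw": 50,"gripper": 0.3}]}}

```text
clock: 31.45
tcp_pos: [0.4845, 0.0725, 0.1317]
orientation: [2.754, 1.507, 0.006]
contact_force: [-3.8, -2.3, 19.7]
grip_width: 0.0332
gripper_force: 84.3
```

Call:
{"api": "send_rows", "payload": {"steps": [{"dx": 0,"dy": 0,"dz": 0,"yaw": 0,"gripper": 0.75},{"dx": 0,"dy": 0,"dz": 0,"yaw": 0,"gripper": 0.75},{"dx": 0,"dy": 0,"dz": 0,"yaw": -10.5,"gripper": 0.75},{"dx": 0,"dy": 0,"dz": 0,"yaw": -21,"gripper": 0.75},{"dx": 0,"dy": 0,"dz": 0,"yaw": -31.5,"gripper": 0.75}]}}

```text
clock: 32.08
tcp_pos: [0.4829, 0.0715, 0.1294]
orientation: [-2.23, -2.213, -0.0]
contact_force: [0.2, 0.3, -0.4]
grip_width: 0.0639
gripper_force: 0.0
```

```bash
python3 - <<'E'
from h import *
from bench import imaging
s,R,t=tool();p=w2f(s["tcp_pos"]);print(s["clock"],s["tcp_pos"],t,p,s["contact_force"],s["grip_width"],s["gripper_force"])
for n in("wrist",):
    f=imaging.grab_frame(n);print(n,armang(f),knob(f),lying(f))
E
```

```text
32.075 [0.48289494 0.07154602 0.12940362] 89.56250854878678 [-0.05713015  0.00079024] [ 0.19017889  0.32998305 -0.43372045] 0.06390949216132545 0.0
wrist (np.int64(2007), np.float64(-0.007), array([-0.004 ,  0.0004])) (np.int64(2128), array([-0.0023, -0.0017, -0.0011])) (np.int32(1781), np.float64(0.0662), array([-0.1, 24. ]), array([29.9, 48.6]), 89.3, array([-0.0244,  0.0092]), array([0.0242, 0.0393]))
```

Steady at about 1.2 rad per stroke, so about 6.1 rad so far. I'll run two more strokes.

Call:
{"api": "send_rows", "payload": {"steps": [{"dx": 0,"dy": 0,"dz": 0,"yaw": -10.5,"gripper": 0.75},{"dx": 0,"dy": 0,"dz": 0,"yaw": -21,"gripper": 0.75},{"dx": 0,"dy": 0,"dz": 0,"yaw": -31.5,"gripper": 0.75},{"dx": 0,"dy": 0,"dz": 0,"yaw": -42,"gripper": 0.75},{"dx": 0,"dy": 0,"dz": 0,"yaw": -52.5,"gripper": 0.75}]}}

```text
clock: 32.75
tcp_pos: [0.4829, 0.0715, 0.1294]
orientation: [-1.025, -2.969, -0.0]
contact_force: [0.5, -0.3, -0.1]
grip_width: 0.064
gripper_force: 0.0
```

Call:
{"api": "send_rows", "payload": {"steps": [{"dx": 0,"dy": 0,"dz": 0,"yaw": -10.5,"gripper": 0.75},{"dx": 0,"dy": 0,"dz": 0,"yaw": -16,"gripper": 0.5},{"dx": 0,"dy": 0,"dz": 0,"yaw": -16,"gripper": 0.3},{"dx": 0,"dy": 0,"dz": 0,"yaw": -16,"gripper": 0.3}]}}

```text
clock: 33.25
tcp_pos: [0.482, 0.0694, 0.1298]
orientation: [-0.614, -3.079, 0.007]
contact_force: [-6.1, -7.2, 12.5]
grip_width: 0.0362
gripper_force: 28.6
```

Call:
{"api": "send_rows", "payload": {"steps": [{"dx": 0,"dy": 0,"dz": 0,"yaw": 10,"gripper": 0.3},{"dx": -0.01,"dy": -0.02,"dz": 0.03,"yaw": 20,"gripper": 0.3},{"dx": -0.02,"dy": -0.03,"dz": 0.05,"yaw": 30,"gripper": 0.3},{"dx": -0.03,"dy": -0.04,"dz": 0.06,"yaw": 40,"gripper": 0.3},{"dx": -0.03,"dy": -0.04,"dz": 0.07,"yaw": 50,"gripper": 0.3}]}}

```text
clock: 33.88
tcp_pos: [0.4814, 0.0673, 0.1278]
orientation: [-1.867, -2.526, 0.011]
contact_force: [1.4, -11.8, -4.8]
grip_width: 0.033
gripper_force: 30.4
```

Call:
{"api": "send_rows", "payload": {"steps": [{"dx": 0,"dy": 0,"dz": 0,"yaw": 10,"gripper": 0.3},{"dx": -0.02,"dy": 0,"dz": 0.03,"yaw": 20,"gripper": 0.3},{"dx": -0.03,"dy": 0,"dz": 0.05,"yaw": 30,"gripper": 0.3},{"dx": -0.04,"dy": 0,"dz": 0.06,"yaw": 40,"gripper": 0.3},{"dx": -0.05,"dy": 0,"dz": 0.07,"yaw": 50,"gripper": 0.3}]}}

```text
clock: 34.5
tcp_pos: [0.4847, 0.0715, 0.1303]
orientation: [2.754, 1.508, 0.006]
contact_force: [-4.9, 0.7, 21.9]
grip_width: 0.0329
gripper_force: 84.8
```

Call:
{"api": "send_rows", "payload": {"steps": [{"dx": 0,"dy": 0,"dz": 0,"yaw": 0,"gripper": 0.75},{"dx": 0,"dy": 0,"dz": 0,"yaw": 0,"gripper": 0.75},{"dx": 0,"dy": 0,"dz": 0,"yaw": -10.5,"gripper": 0.75},{"dx": 0,"dy": 0,"dz": 0,"yaw": -21,"gripper": 0.75},{"dx": 0,"dy": 0,"dz": 0,"yaw": -31.5,"gripper": 0.75}]}}

```text
clock: 35.12
tcp_pos: [0.4832, 0.0706, 0.128]
orientation: [-2.23, -2.213, -0.0]
contact_force: [0.1, 0.1, 0.3]
grip_width: 0.0641
gripper_force: 0.0
```

Call:
{"api": "send_rows", "payload": {"steps": [{"dx": 0,"dy": 0,"dz": 0,"yaw": -10.5,"gripper": 0.75},{"dx": 0,"dy": 0,"dz": 0,"yaw": -21,"gripper": 0.75},{"dx": 0,"dy": 0,"dz": 0,"yaw": -31.5,"gripper": 0.75},{"dx": 0,"dy": 0,"dz": 0,"yaw": -42,"gripper": 0.75},{"dx": 0,"dy": 0,"dz": 0,"yaw": -52.5,"gripper": 0.75}]}}

```text
clock: 35.75
tcp_pos: [0.4832, 0.0705, 0.128]
orientation: [-1.021, -2.971, -0.0]
contact_force: [-0.0, -0.3, -0.2]
grip_width: 0.0641
gripper_force: 0.0
```

Call:
{"api": "send_rows", "payload": {"steps": [{"dx": 0,"dy": 0,"dz": 0,"yaw": -10.5,"gripper": 0.75},{"dx": 0,"dy": 0,"dz": 0,"yaw": -16,"gripper": 0.5},{"dx": 0,"dy": 0,"dz": 0,"yaw": -16,"gripper": 0.3},{"dx": 0,"dy": 0,"dz": 0,"yaw": -16,"gripper": 0.3}]}}

```text
clock: 36.25
tcp_pos: [0.4823, 0.0684, 0.1284]
orientation: [-0.611, -3.08, 0.007]
contact_force: [-5.1, -6.5, 12.3]
grip_width: 0.0366
gripper_force: 28.6
```

Call:
{"api": "send_rows", "payload": {"steps": [{"dx": 0,"dy": 0,"dz": 0,"yaw": 10,"gripper": 0.3},{"dx": -0.01,"dy": -0.02,"dz": 0.03,"yaw": 20,"gripper": 0.3},{"dx": -0.02,"dy": -0.03,"dz": 0.05,"yaw": 30,"gripper": 0.3},{"dx": -0.03,"dy": -0.04,"dz": 0.06,"yaw": 40,"gripper": 0.3},{"dx": -0.03,"dy": -0.04,"dz": 0.07,"yaw": 50,"gripper": 0.3}]}}

```text
clock: 36.88
tcp_pos: [0.4816, 0.0661, 0.1264]
orientation: [-1.864, -2.528, 0.011]
contact_force: [0.8, -11.5, -5.7]
grip_width: 0.0333
gripper_force: 30.3
```

Call:
{"api": "send_rows", "payload": {"steps": [{"dx": 0,"dy": 0,"dz": 0,"yaw": 10,"gripper": 0.3},{"dx": -0.02,"dy": 0,"dz": 0.03,"yaw": 20,"gripper": 0.3},{"dx": -0.03,"dy": 0,"dz": 0.05,"yaw": 30,"gripper": 0.3},{"dx": -0.04,"dy": 0,"dz": 0.06,"yaw": 40,"gripper": 0.3},{"dx": -0.05,"dy": 0,"dz": 0.07,"yaw": 50,"gripper": 0.3}]}}

```text
clock: 37.5
tcp_pos: [0.4849, 0.0705, 0.1288]
orientation: [2.752, 1.511, 0.006]
contact_force: [-4.0, 1.0, 23.3]
grip_width: 0.0332
gripper_force: 84.9
```

Call:
{"api": "send_rows", "payload": {"steps": [{"dx": 0,"dy": 0,"dz": 0,"yaw": 0,"gripper": 0.75},{"dx": 0,"dy": 0,"dz": 0,"yaw": 0,"gripper": 0.75},{"dx": 0,"dy": 0,"dz": 0,"yaw": -10.5,"gripper": 0.75},{"dx": 0,"dy": 0,"dz": 0,"yaw": -21,"gripper": 0.75},{"dx": 0,"dy": 0,"dz": 0,"yaw": -31.5,"gripper": 0.75}]}}

```text
clock: 38.12
tcp_pos: [0.4835, 0.0696, 0.1266]
orientation: [-2.229, -2.214, -0.0]
contact_force: [0.2, 0.5, 0.1]
grip_width: 0.064
gripper_force: 0.0
```

```bash
python3 - <<'E'
from h import *
from bench import imaging
s,R,t=tool();p=w2f(s["tcp_pos"]);print(s["clock"],s["tcp_pos"],t,p,s["contact_force"],s["grip_width"],s["gripper_force"])
for n in("wrist",):
    f=imaging.grab_frame(n);print(n,armang(f),knob(f),lying(f))
E
```

```text
38.125 [0.48348242 0.06957162 0.12657995] 89.61573501229553 [-0.05507675  0.00095437] [0.15444817 0.52529051 0.0829617 ] 0.06404200233794193 0.0
wrist (np.int64(2038), np.float64(-0.006), array([-0.0044,  0.0004])) (np.int64(2139), array([-0.0057, -0.0051, -0.0045])) (np.int32(1821), np.float64(0.0662), array([-0.5, 23.9]), array([29.7, 48.3]), 88.9, array([-0.0244,  0.009 ]), array([0.0239, 0.0392]))
```

Call:
{"api": "send_rows", "payload": {"steps": [{"dx": 0,"dy": 0,"dz": 0,"yaw": -10.5,"gripper": 0.75},{"dx": 0,"dy": 0,"dz": 0,"yaw": -21,"gripper": 0.75},{"dx": 0,"dy": 0,"dz": 0,"yaw": -31.5,"gripper": 0.75},{"dx": 0,"dy": 0,"dz": 0,"yaw": -42,"gripper": 0.75},{"dx": 0,"dy": 0,"dz": 0,"yaw": -52.5,"gripper": 0.75}]}}

```text
clock: 38.8
tcp_pos: [0.4835, 0.0696, 0.1266]
orientation: [-1.024, -2.97, -0.0]
contact_force: [-0.7, -0.9, -0.0]
grip_width: 0.0643
gripper_force: 0.0
```

Call:
{"api": "send_rows", "payload": {"steps": [{"dx": 0,"dy": 0,"dz": 0,"yaw": -10.5,"gripper": 0.75},{"dx": 0,"dy": 0,"dz": 0,"yaw": -16,"gripper": 0.5},{"dx": 0,"dy": 0,"dz": 0,"yaw": -16,"gripper": 0.3},{"dx": 0,"dy": 0,"dz": 0,"yaw": -16,"gripper": 0.3}]}}

```text
clock: 39.3
tcp_pos: [0.4827, 0.0674, 0.1269]
orientation: [-0.613, -3.079, 0.006]
contact_force: [-4.5, -6.3, 10.5]
grip_width: 0.0365
gripper_force: 28.8
```

Call:
{"api": "send_rows", "payload": {"steps": [{"dx": 0,"dy": 0,"dz": 0,"yaw": 10,"gripper": 0.3},{"dx": -0.01,"dy": -0.02,"dz": 0.03,"yaw": 20,"gripper": 0.3},{"dx": -0.02,"dy": -0.03,"dz": 0.05,"yaw": 30,"gripper": 0.3},{"dx": -0.03,"dy": -0.04,"dz": 0.06,"yaw": 40,"gripper": 0.3},{"dx": -0.03,"dy": -0.04,"dz": 0.07,"yaw": 50,"gripper": 0.3}]}}

```text
clock: 39.92
tcp_pos: [0.4819, 0.0651, 0.125]
orientation: [-1.866, -2.527, 0.011]
contact_force: [-0.6, -12.1, -5.7]
grip_width: 0.0331
gripper_force: 30.4
```

Call:
{"api": "send_rows", "payload": {"steps": [{"dx": 0,"dy": 0,"dz": 0,"yaw": 10,"gripper": 0.3},{"dx": -0.02,"dy": 0,"dz": 0.03,"yaw": 20,"gripper": 0.3},{"dx": -0.03,"dy": 0,"dz": 0.05,"yaw": 30,"gripper": 0.3},{"dx": -0.04,"dy": 0,"dz": 0.06,"yaw": 40,"gripper": 0.3},{"dx": -0.05,"dy": 0,"dz": 0.07,"yaw": 50,"gripper": 0.3}]}}

```text
clock: 40.55
tcp_pos: [0.4853, 0.0702, 0.1271]
orientation: [2.752, 1.512, 0.007]
contact_force: [-9.4, 10.0, 16.2]
grip_width: 0.0329
gripper_force: 85.8
```

Call:
{"api": "send_rows", "payload": {"steps": [{"dx": 0,"dy": 0,"dz": 0,"yaw": 0,"gripper": 0.75},{"dx": 0,"dy": 0,"dz": 0,"yaw": 0,"gripper": 0.75},{"dx": 0,"dy": 0,"dz": 0,"yaw": -10.5,"gripper": 0.75},{"dx": 0,"dy": 0,"dz": 0,"yaw": -21,"gripper": 0.75},{"dx": 0,"dy": 0,"dz": 0,"yaw": -31.5,"gripper": 0.75}]}}

```text
clock: 41.18
tcp_pos: [0.4837, 0.0684, 0.1252]
orientation: [-2.229, -2.213, 0.0]
contact_force: [0.8, -0.2, -0.8]
grip_width: 0.0641
gripper_force: 0.0
```

```bash
python3 - <<'E'
from h import *
from bench import imaging
s,R,t=tool();p=w2f(s["tcp_pos"]);print(s["clock"],s["tcp_pos"],t,p,s["contact_force"],s["grip_width"],s["gripper_force"])
for n in("wrist",):
    f=imaging.grab_frame(n);print(n,armang(f),knob(f),lying(f))
E
```

```text
41.175 [0.48373537 0.06841774 0.1252228 ] 89.58155421143566 [-0.05389549  0.00096189] [ 0.75824037 -0.17285714 -0.80727389] 0.06414326033571674 0.0
wrist (np.int64(2072), np.float64(-0.006), array([-0.0046,  0.0004])) (np.int64(2138), array([-0.0071, -0.0065, -0.0059])) (np.int32(1851), np.float64(0.0662), array([-0. , 23.9]), array([29.7, 49. ]), 89.0, array([-0.0243,  0.009 ]), array([0.0243, 0.0392]))
```

That stroke gave a smaller drop of 1.4 mm and a changed force at its end, so the knob is probably at or near its seat. One more stroke will confirm.

Call:
{"api": "send_rows", "payload": {"steps": [{"dx": 0,"dy": 0,"dz": 0,"yaw": -10.5,"gripper": 0.75},{"dx": 0,"dy": 0,"dz": 0,"yaw": -21,"gripper": 0.75},{"dx": 0,"dy": 0,"dz": 0,"yaw": -31.5,"gripper": 0.75},{"dx": 0,"dy": 0,"dz": 0,"yaw": -42,"gripper": 0.75},{"dx": 0,"dy": 0,"dz": 0,"yaw": -52.5,"gripper": 0.75}]}}

```text
clock: 41.85
tcp_pos: [0.4837, 0.0684, 0.1252]
orientation: [-1.025, -2.969, 0.0]
contact_force: [-0.0, 0.5, 0.1]
grip_width: 0.0643
gripper_force: 0.0
```

Call:
{"api": "send_rows", "payload": {"steps": [{"dx": 0,"dy": 0,"dz": 0,"yaw": -10.5,"gripper": 0.75},{"dx": 0,"dy": 0,"dz": 0,"yaw": -16,"gripper": 0.5},{"dx": 0,"dy": 0,"dz": 0,"yaw": -16,"gripper": 0.3},{"dx": 0,"dy": 0,"dz": 0,"yaw": -16,"gripper": 0.3}]}}

```text
clock: 42.35
tcp_pos: [0.483, 0.0665, 0.1256]
orientation: [-0.614, -3.079, 0.006]
contact_force: [-5.6, -5.4, 10.1]
grip_width: 0.0361
gripper_force: 28.7
```

Call:
{"api": "send_rows", "payload": {"steps": [{"dx": 0,"dy": 0,"dz": 0,"yaw": 10,"gripper": 0.3},{"dx": 0,"dy": 0,"dz": 0,"yaw": 20,"gripper": 0.3},{"dx": 0,"dy": 0,"dz": 0,"yaw": 30,"gripper": 0.3},{"dx": 0,"dy": 0,"dz": 0,"yaw": 40,"gripper": 0.3},{"dx": 0,"dy": 0,"dz": 0,"yaw": 50,"gripper": 0.3}]}}

```text
clock: 42.98
tcp_pos: [0.4803, 0.07, 0.1249]
orientation: [-1.859, -2.526, 0.005]
contact_force: [-10.3, 6.3, 5.3]
grip_width: 0.033
gripper_force: 29.2
```

```bash
python3 - <<'E'
from h import *
from bench import imaging
s,R,t=tool();p=w2f(s["tcp_pos"]);print(s["clock"],s["tcp_pos"],t,p,s["contact_force"],s["moment"],s["grip_width"],s["gripper_force"])
f=imaging.grab_frame("wrist");print(armang(f),knob(f))
E
```

```text
42.975 [0.48029643 0.07003139 0.12486552] 107.31569963135749 [-0.05618888 -0.0020664 ] [-10.30287034   6.348299     5.32947698] [0.92724342 2.59524397 0.01652653] 0.032961068478508736 29.16098177433014
(np.int64(1854), np.float64(0.011), array([-0.0051, -0.0007])) (np.int64(2160), array([-0.0072, -0.0067, -0.006 ]))
```

Call:
{"api": "send_rows", "payload": {"steps": [{"dx": 0,"dy": 0,"dz": 0,"yaw": 8,"gripper": 0.3},{"dx": 0,"dy": 0,"dz": 0,"yaw": 16,"gripper": 0.3},{"dx": 0,"dy": 0,"dz": 0,"yaw": 24,"gripper": 0.3},{"dx": 0,"dy": 0,"dz": 0,"yaw": 24,"gripper": 0.3}]}}

```text
clock: 43.52
tcp_pos: [0.4826, 0.0661, 0.1252]
orientation: [2.341, 2.092, -0.007]
contact_force: [-4.7, -7.9, 5.5]
grip_width: 0.0331
gripper_force: 53.4
```

```bash
python3 - <<'E'
from h import *
from bench import imaging
s,R,t=tool();p=w2f(s["tcp_pos"]);print(s["clock"],s["tcp_pos"],t,p,s["contact_force"],s["moment"],s["grip_width"],s["gripper_force"])
f=imaging.grab_frame("wrist");print(armang(f),knob(f))
E
```

```text
43.525 [0.48259514 0.06614669 0.12516239] 83.59316610008447 [-0.05191115 -0.0006256 ] [-4.7237549  -7.92083466  5.50521113] [-1.56545911  0.20859168  1.22110316] 0.03314476979179195 53.39752972126007
(np.int64(2077), np.float64(0.003), array([-0.0046, -0.0002])) (np.int64(2170), array([-0.0071, -0.0065, -0.0059]))
```

The knob no longer sinks however far I turn, so it is seated. I'll release and retreat.

Call:
{"api": "send_rows", "payload": {"steps": [{"dx": 0,"dy": 0,"dz": 0,"yaw": 0,"gripper": 0.8},{"dx": 0,"dy": 0,"dz": 0,"yaw": 0,"gripper": 0.8},{"dx": 0,"dy": 0,"dz": -4,"yaw": 0,"gripper": 0.8},{"dx": 0,"dy": 0,"dz": -9,"yaw": 0,"gripper": 0.8},{"dx": 0,"dy": 0,"dz": -14,"yaw": 0,"gripper": 0.8}]}}

```text
clock: 44.2
tcp_pos: [0.4838, 0.0692, 0.2671]
orientation: [-2.339, -2.097, -0.001]
contact_force: [1.5, 0.2, 0.8]
grip_width: 0.0683
gripper_force: 0.0
```

Call:
{"api": "send_rows", "payload": {"steps": [{"dx": -1,"dy": -5,"dz": 0,"yaw": 0,"gripper": 0.8},{"dx": -2,"dy": -10,"dz": 0,"yaw": 0,"gripper": 0.8},{"dx": -2,"dy": -10,"dz": 0,"yaw": 0,"gripper": 0.8}]}}

```text
clock: 44.58
tcp_pos: [0.3793, 0.0593, 0.2654]
orientation: [2.338, 2.096, -0.002]
contact_force: [0.1, 0.0, 0.7]
grip_width: 0.0683
gripper_force: 0.0
```

```bash
python3 - <<'E'
from h import *
from bench import imaging
s,R,t=tool();print(s["clock"],s["tcp_pos"],w2f(s["tcp_pos"]),s["contact_force"])
f={n:imaging.grab_frame(n) for n in("wrist","scene","top")}
for n in f:
    print(n,armang(f[n]),knob(f[n]))
    P=cloud(f[n]);q=w2f(P)
    for nm,sx,sy in(("-y half",(-.03,.026),(-.07,-.012)),("+y half",(-.03,.026),(.012,.07))):
        m=(P[...,2]>.060)&(P[...,2]<.071)&(q[...,0]>sx[0])&(q[...,0]<sx[1])&(q[...,1]>sy[0])&(q[...,1]<sy[1])
        if m.sum(): print("  ",nm,m.sum(),np.percentile(q[m],1,axis=0).round(4),np.percentile(q[m],99,axis=0).round(4))
cv2.imwrite("pics/s6.png",np.hstack([cv2.resize(f["scene"]["color"][130:290,190:350,::-1],(400,400)),cv2.resize(f["top"]["color"][150:290,210:350,::-1],(400,400))]))
E
```

```text
44.575 [0.37926738 0.05925338 0.26538755] [-0.06665151 -0.10312859] [0.12323505 0.0477618  0.68061895]
wrist (np.int64(1354), np.float64(0.029), array([ 0.0028, -0.0016])) (np.int64(577), array([-0.0071, -0.0065, -0.0059]))
   -y half 1203 [-0.023  -0.0502] [ 0.0233 -0.0123]
   +y half 980 [-0.0235  0.0184] [0.0234 0.0495]
scene (np.int64(264), np.float64(0.071), array([ 0.0055, -0.0039])) (np.int64(117), array([-0.0093, -0.0081, -0.0068]))
   -y half 337 [-0.0219 -0.0523] [ 0.0245 -0.0122]
   +y half 163 [-0.0221  0.0205] [0.0252 0.0483]
top (np.int64(244), np.float64(0.014), array([ 0.0042, -0.0008])) (np.int64(66), array([-0.0078, -0.0066, -0.0053]))
   -y half 249 [-0.0236 -0.05  ] [ 0.0241 -0.0125]
   +y half 232 [-0.0231  0.0134] [0.0227 0.0495]
```

View pics/s6.png

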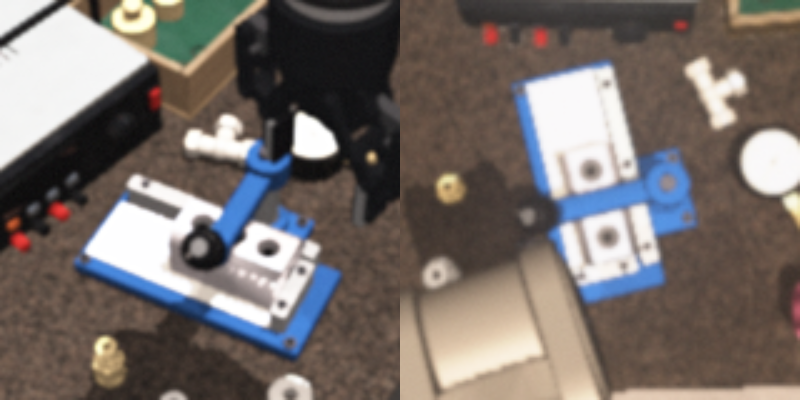

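The crops show the block lying ports-up under the arm: scene (230,250), top (590,170) and (607,237). The arm points straight across the bed, and the knob is down on the head at (205,248). Depth readings agree: block at home, arm at its stop, and no change in the knob since I released it. Handing in.

```bash
python3 -c "
from bench import workorder
print(workorder.hand_in())"
```

```text
the job is handed in; nothing more can be done
None
```

I handed the job in at about 45 s: the block lies ports-up, home against the rail and end stop, with the clamp arm at its stop and the knob screwed down until it stopped sinking. Nothing else on the bench was touched.

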